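# Draw in the order bin, pack the service case and fold its lid stay to close it

## Robot

A 6-joint arm with a two-finger parallel gripper is mounted at the origin on the work surface. World frame = base frame: x ahead of the robot, y to its left, z up, the work surface at z = 0. Lengths are in m, angles in rad, forces in N, time in s.
With the tool pointing down it reaches from about 0.25 to 0.725 m from the base axis. Payload 4 kg.
Tool frame: the origin (TCP) lies midway between the tips of the shut fingers; the grasp point (between the pads) lies ctrl.hold_point_z behind it (ctrl.hold_point_z is the distance from the TCP to the grasp point, in m); z points along the fingers, y is the line along which they close (so a half turn about z gives the same grasp; the last joint's range is limited). The gripper opens to 85 mm and grips with 20 to 120 N. Pads are 22 mm wide; open, the fingers measure 114 mm over their backs; the gripper's body (76 mm by 85 mm) begins 54 mm behind the grasp point. The pads swing forward as they close: fully open they stand 13 mm farther back than shut.
Start: joints at [-1.115, 0.241, 0.005, 1.335, 0, 1.571], TCP at [0.22, -0.449, 0.231] pointing down, gripper open.
Joint ranges: [-2.72, 2.72], [-1.05, 1.87], [-1.09, 1.28], [-1.99, 2.15], [-1.42, 1.44], [-3.14, 3.14]. Speed limits (rad/s): [2.79, 2.79, 3.14, 3.14, 3.14, 3.14].

## Interface

Orientations are given as a unit quaternion [x, y, z, w].
In Python, from station import get_state, optics, job_done, ctrl gives the robot as it stands. The module is installed in compiled form; this text tells all that it offers.
- The arm moves only by the shell command python3 -m crank 'ROWS' [FORCE]. ROWS is JSON, a list of rows, each an object of numbers: "dx", "dy", "dz": the shift along the tool's x, y, z in m; "rx", "ry", "rz": the turn, a rotation vector about the tool's x, y, z in rad; "hand": the opening, from -1 (shut) to 1 (fully open). In form: [{"dx": .., "dy": .., "dz": .., "rx": .., "ry": .., "rz": .., "hand": ..}, ...]. A call has 1 to 5 rows; each row is the pose to reach, as a shift and turn from the pose commanded when the call began, along the tool's axes at that moment; what a row does not reach only later rows make up. A row lasts 1/10 s, in which the tool goes at most 50 mm and 8.59 degrees, less where a joint would pass 70% of its speed; a pose out of reach is approached as far as the arm can. A call with a gripper value outside its range is refused whole. The fingers move at their own pace and stop on an object; FORCE is the grip in N (left out, the last holds). Time passes only in rows, so rows that repeat a pose let the fingers close. It gives the time, the measured TCP pose, the force, the opening and the grip force at its end, in the units of the state.
- get_state(): the state, without advancing time (a new reading comes with each control period).
- optics.capture(name): name is "side" or "top"; returns the picture (384x512x3 uint8, red, green, blue); there is no depth.
- optics.get_calibration(name): a dict with "vfov" (degrees; the focal length in pixels is half the picture's height over the tangent of half this angle, whatever the lens; pixels are square), "cx", "cy" (the principal point, pixels), "R" (3x3) and "t" (3): a world point X has camera coordinates R X + t. Camera axes: x right, y down, z forward; pixel columns grow to the right and rows downward; lengths in m; the calibration is good to about 2 mm. A picture is of the moment at which its call begins. get_calibration takes no time and is no camera call.
- job_done(): hands the job in; it is judged then, once.
The state is a dict: "clock": time; "joint_positions": joint angles; "joint_vel": joint speeds; "joint_torque": joint torques, N m; "tcp_pos": TCP position; "eef_rot": TCP orientation; "contact_force": force on the tool from outside, world axes, zero at the start; "ft_torque": the same for the moment, N m; "width": finger opening in m; "grip_force": force on a finger pad.
Only numpy, scipy, OpenCV 4.12 (cv2) and the standard library are available. Lean on these libraries where they do the work, as an engineer would, in place of code of your own. Each camera call takes 0.05 s, during which the arm holds its last target. There are 200 camera calls.

## Task

Pack and close the red service case: with the green-handled pull hook draw the yellow bin some 15 cm nearer from the far side of the bench before the gripper takes it, set the bin gently in the empty middle bay at the back of the case, and lay the hook gently and flat in its foam recess along the front, handle in the narrow well, where only its bare shank leaves room for fingers. Then press the white pad at the knee of the lid stay to break the stay, and lower the lid until it is fully shut, without forcing or slamming it. Keep the bin upright all the way and leave the other things where they are.

Things in the scene. Friction and masses are not known exactly. Their poses are not given: they have to be found in the camera images.
- bin: The yellow open parts bin: 54 wide (its y), 108 long (its x), 60 high, 3 mm walls, about 0.25 kg; its low labelled front looks to its -x, its full-height back is at +x. Origin: centre of its underside. It starts on the far side of the bench with its front to the robot and must stay upright.
- hook: L-shaped pull hook lying flat, 280 long, 0.16 kg. x runs from handle butt (-140) to hook end (+140). Green handle: x -140 to -30, 24 wide, 28 high. Bare shank: 10 mm square bar, x -30 to +140, centre 14 above the underside. Cross-bar at its end: x +130 to +140, out to the left to y +63, bottom at underside level, 19 high. Origin: under the shank, mid-length, at the underside. It balances near x +25.
- case: The red service case, fixed: 240 deep (x), 340 wide (y), body 97 high, 4 mm walls, lid hinged along its back (+x) top edge. Origin: centre of its underside; its front looks to -x. Foam floor 12 mm above the bench; all dividers 28 above that floor. Back row, from left (+y): a carton (40 high), the empty middle bay, a blue tray (34 high). Along the front lies the hook's recess. In a lane along the right (-y) wall runs the lid stay.
- bay (a point): Centre of the floor of the empty middle bay (120 front to back by 80 wide), case axes: the bin stands here with its length front to back, either end to the back.
- recess (a point): Where the hook's origin comes to lie, on the foam floor, case axes. The hook lies along the case's width with its x towards the case's +y: handle to the right (-y), cross-bar to the left and pointing to the front (-x). The handle well is 36 wide (18 either side of this point front to back), its foam sides 48 high, from 31 to 147 to the right of this point; left of it the pocket is 108 wide (69 to the front wall, 39 to the divider behind) and ends 147 to the left.
- knee_pad (a point): Centre of the top face of the white thumb pad (30 by 24 mm) at the knee of the stay; locked, it is 31 mm above the case rim and its face leans 0.43 rad to the front. Pressed straight down it passes centre after 6 mm and is well broken at 20 mm; this takes up to 10 N and draws the lid forward a little (0.1 rad). It stays where it is left.
- lid_hinge (a point): Middle of the lid's hinge line (along the case's y), 97 mm above the bench at the case's back.
- lid_edge (a point): Middle of the lid's free edge, at its outer face: 240 mm from the hinge line and, measured square to the lid, 25 mm outwards (the lid is 25 mm deep over all). With the lid upright the outer face looks away from the robot and this edge is 337 mm above the bench; shut, it is at the front, 122 mm above the bench.
- lid (a joint): Lid angle, rad: 0 standing upright (locked by the stay), 1.571 fully shut. Stiff friction hinges (0.62 N m) hold it at any angle; a few newtons at the free edge move it. Pushed from behind its outer face it comes forward and down, once the stay is broken.
- knee (a joint): Folding of the stay at its knee, rad: 0 locked (straight, slightly over centre), about 0.14 at the centre, 0.55 pressed down 20 mm, 2.0 with the lid shut. While it is 0 the lid cannot be lowered.
Not all that is in view belongs to the job. Of the things shaped like the bin, the yellow one is meant.

How it is judged:
On the way, in this order (a step that is already met when the one before it is completed fails the run):
1. the yellow bin has been drawn in by the hook at least 10 cm nearer, upright (distance of bin from where it was at the start of the episode above 0.1 m and world x of bin below 0.7 m and angle between bin's own z axis and vertical below 0.15 rad), for 0.1 s.
2. the bin stands in the middle bay and the hook lies in its recess, both let go, while the lid is still locked open (x of bin in the frame of bay between -0.018 and 0.018 m and y of bin in the frame of bay between -0.022 and 0.022 m and z of bin in the frame of bay between -0.008 and 0.008 m and angle between each of bin, hook's own z axis and vertical below 0.12 rad and x of hook in the frame of recess between -0.016 and 0.016 m and y of hook in the frame of recess between -0.018 and 0.018 m and z of hook in the frame of recess between -0.008 and 0.008 m and angle between the x axis of hook and the y axis of case, either way round below 0.2 rad and contact force between the fingers and bin below 0.1 N and contact force between the fingers and hook below 0.1 N and value of joint lid below 0.08 rad and value of joint knee below 0.15 rad), for 0.2 s.
3. the stay has been broken at its knee (at least 0.3 rad) while the lid still stands nearly upright (value of joint knee above 0.3 rad and value of joint lid below 0.6 rad), for 0.05 s.
At the end, for the whole second after the job is handed in: The lid is fully shut (within 0.04 rad), with the yellow bin standing upright on the floor of the middle bay (centre within 18 mm front to back and 22 mm sideways) and the hook lying flat in its recess (within 16 mm front to back, 18 mm lengthways, 0.2 rad), all at rest (value of joint lid above 1.53 rad and x of bin in the frame of bay between -0.018 and 0.018 m and y of bin in the frame of bay between -0.022 and 0.022 m and z of bin in the frame of bay between -0.008 and 0.008 m and angle between each of bin, hook's own z axis and vertical below 0.12 rad and x of hook in the frame of recess between -0.016 and 0.016 m and y of hook in the frame of recess between -0.018 and 0.018 m and z of hook in the frame of recess between -0.008 and 0.008 m and angle between the x axis of hook and the y axis of case, either way round below 0.2 rad and linear speed of each of bin, hook below 0.02 m/s); the robot touches nothing.
It fails at once if the gripper or arm touches the bin before the hook has drawn it 10 cm (distance of bin from where it was at the start of the episode below 0.1 m and contact force between any of the fingers, the arm and bin above 0.5 N).
It fails at once if the bin is tipped so that its contents would spill (over 0.5 rad), or the bin or the hook is dropped into the case (over 0.9 m/s within 40 mm of its place in the bay, 0.6 m/s for the recess) (angle between bin's own z axis and vertical above 0.5 rad or (distance between bin and bay below 0.04 m and linear speed of bin above 0.9 m/s) or (distance between hook and recess below 0.04 m and linear speed of hook above 0.6 m/s)).
It fails at once if the lid is slammed (over 3 rad/s near shut) (value of joint lid above 1.2 rad and velocity of joint lid above 3 rad/s).
It fails at once if the lid is forced while the stay is still locked (over 30 N) (value of joint knee below 0.1 rad and contact force between any of the fingers, the arm and lid above 30 N).
It fails at once if one of the other things on the bench or in the case is moved more than 40 mm (distance of any of tray, carton, red_bin, grey_bin, scanner, tape, mug from where it was at the start of the episode above 0.04 m).
It also fails if it takes over 72 s, if anything falls off the work surface, if the arm or the gripper's body presses on something with over 40 N, if the wrist force passes 120 N, or if a joint passes its speed limit or range.

## Working session

There is one attempt and no reset: what is moved stays moved. The work goes in short steps, Python scripts to look and compute and a shell command to move; the robot and the scene stay as the last step left them, time stands still between calls to the robot, and variables do not carry over. Pictures are saved under pics/ and viewed, at most 11 in all, crops included, and the job is handed in when it is done.

```bash
mkdir -p pics; cat > look.py <<'E'
import numpy as np, cv2
from station import get_state, optics, ctrl
def cal(n):
    c=optics.get_calibration(n); f=192/np.tan(np.radians(c['vfov'])/2)
    return c,f,np.array(c['R']),np.array(c['t'])
def ray(n,u,v):
    c,f,R,t=cal(n); d=R.T@np.array([(u-c['cx'])/f,(v-c['cy'])/f,1]); return -R.T@t,d
def onz(n,u,v,z):
    o,d=ray(n,u,v); return o+d*(z-o[2])/d[2]
def proj(n,X):
    c,f,R,t=cal(n); p=R@np.array(X)+t; return np.array([f*p[0]/p[2]+c['cx'],f*p[1]/p[2]+c['cy']])
def tri(uv1,uv2,n1='side',n2='top'):
    o1,d1=ray(n1,*uv1);o2,d2=ray(n2,*uv2)
    A=np.stack([d1,-d2],1);s=np.linalg.lstsq(A,o2-o1,rcond=None)[0]
    a,b=o1+d1*s[0],o2+d2*s[1]; return (a+b)/2,np.linalg.norm(a-b)
def snap(n,fn):
    im=optics.capture(n); cv2.imwrite('pics/'+fn,cv2.cvtColor(im,cv2.COLOR_RGB2BGR)); return im
E
python3 - <<'E'
from look import *
a=snap('side','s0.png');b=snap('top','t0.png')
for n in('side','top'):
    c,f,R,t=cal(n);print(n,c['vfov'],c['cx'],c['cy'],-R.T@t,R.round(3).tolist())
print(ctrl.hold_point_z,get_state())
cv2.imwrite('pics/t0b.png',cv2.resize(cv2.imread('pics/t0.png'),(800,600),interpolation=cv2.INTER_CUBIC))
cv2.imwrite('pics/s0b.png',cv2.resize(cv2.imread('pics/s0.png'),(800,600),interpolation=cv2.INTER_CUBIC))
E
```

```text
side 44.407348786655255 252.3771165588956 186.9840673538099 [-0.0562782   0.97751543  1.07431512] [[-0.886, -0.463, -0.025], [-0.244, 0.511, -0.825], [0.395, -0.725, -0.565]]
top 53.46667362524335 258.12403280377 195.8138926480837 [ 0.38214586 -0.12529231  1.38903264] [[-0.002, -1.0, -0.025], [-0.994, 0.005, -0.11], [0.11, 0.024, -0.994]]
0.0187 {'clock': 0.1, 'joint_positions': array([-1.11498210e+00,  2.41324301e-01,  3.83273210e-03,  1.33522657e+00,
        1.29591685e-05,  1.57078525e+00]), 'joint_vel': array([ 0.00137398, -0.00178957,  0.00390837, -0.00059604, -0.00182618,
       -0.00049702]), 'joint_torque': array([ 3.08797771e-04, -3.73138225e+01,  2.53010166e+01,  1.08636546e-02,
       -6.64403888e-05, -8.13484320e-06]), 'tcp_pos': array([ 0.21984095, -0.44842069,  0.23049866]), 'eef_rot': array([ 9.74139694e-01,  2.25944534e-01, -2.10788873e-04, -9.37522214e-04]), 'contact_force': array([ 0.01814751,  0.72488094, -0.92722347]), 'ft_torque': array([-0.03213375,  0.03956728, -0.01409778]), 'grip_force': 0.0, 'width': 0.08566353288042786}
```

View pics/t0b.png

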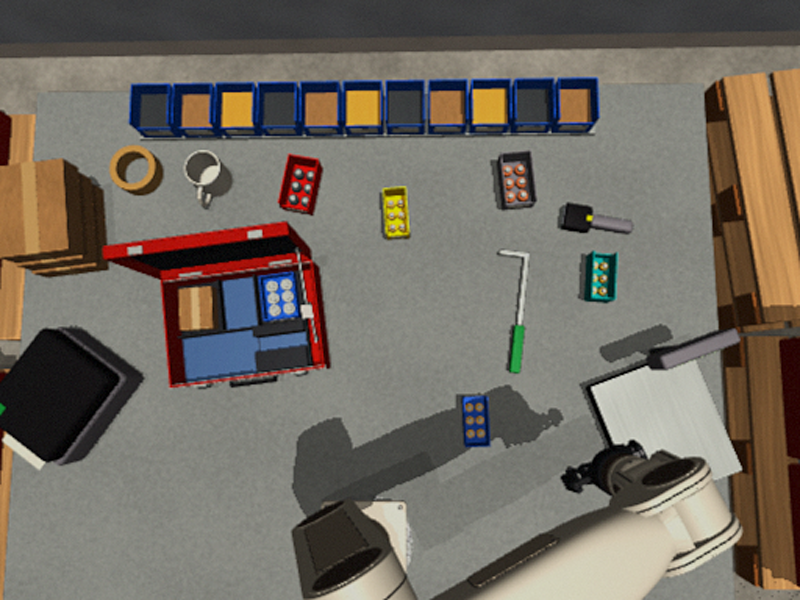

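View pics/s0b.png

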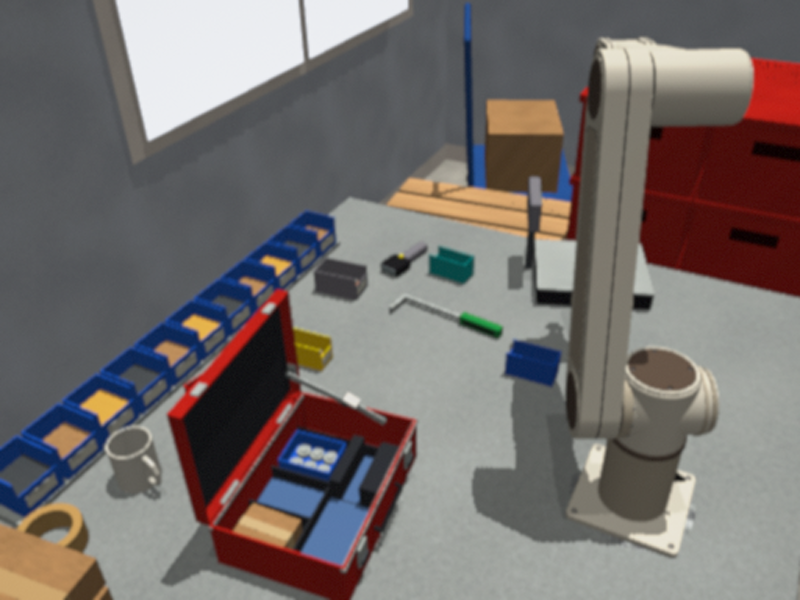

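The top view shows the yellow bin at about (396,212) in the 800-px picture. The hook lies from butt (515,372) to end (527,253), with its cross-bar tip at (500,252). The case spans (163–328, 258–387), with the pad at (307,311). Now I'll measure.

```bash
python3 - <<'E'
from look import *
t=cv2.imread('pics/t0.png');h=cv2.cvtColor(t,cv2.COLOR_BGR2HSV)
def blob(m,box,min_=30):
    x0,y0,x1,y1=box;z=np.zeros_like(m);z[y0:y1,x0:x1]=m[y0:y1,x0:x1]
    c=max(cv2.findContours(z,0,2)[0],key=cv2.contourArea);return c
y=cv2.inRange(h,(22,120,80),(34,255,255))
c=blob(y,(235,110,275,160));r=cv2.minAreaRect(c);print('bin',r,cv2.boundingRect(c))
for p in cv2.boxPoints(r): print(onz('top',*p,0.06).round(4), onz('top',*p,0.03).round(4))
g=cv2.inRange(h,(45,120,50),(75,255,255))
c=blob(g,(310,190,350,250));r=cv2.minAreaRect(c);print('handle',r)
for p in cv2.boxPoints(r): print(onz('top',*p,0.026).round(4))
s=cv2.inRange(h,(0,0,160),(180,60,255))
c=blob(s,(310,150,345,212));print('shank',cv2.minAreaRect(c),[onz('top',*p,0.019).round(4) for p in c[::3,0,:].astype(float)])
cr=t[140:250,60:220];cv2.imwrite('pics/case0.png',cv2.resize(cr,None,fx=5,fy=5,interpolation=cv2.INTER_CUBIC))
E
```

```text
bin ((252.88821411132812, 135.0470428466797), (31.675657272338867, 15.722783088684082), 85.60128784179688) (245, 119, 17, 33)
[ 0.8042 -0.0419  0.06  ] [ 0.8137 -0.0401  0.03  ]
[ 0.808  -0.0983  0.06  ] [ 0.8177 -0.0977  0.03  ]
[ 0.6924 -0.1066  0.06  ] [ 0.6994 -0.1062  0.03  ]
[ 0.6885 -0.0508  0.06  ] [ 0.6954 -0.0491  0.03  ]
handle ((330.36138916015625, 222.88616943359375), (6.666749477386475, 30.348634719848633), 5.710593223571777)
[ 0.383  -0.3301  0.026 ]
[ 0.4901 -0.3432  0.026 ]
[ 0.4876 -0.3667  0.026 ]
[ 0.3806 -0.3534  0.026 ]
shank ((334.2460021972656, 181.60975646972656), (48.507083892822266, 17.164691925048828), 75.37911987304688) [array([ 0.664 , -0.3209,  0.019 ]), array([ 0.6565, -0.3243,  0.019 ]), array([ 0.6525, -0.3713,  0.019 ]), array([ 0.623 , -0.3706,  0.019 ]), array([ 0.5609, -0.3655,  0.019 ]), array([ 0.5247, -0.3574,  0.019 ]), array([ 0.503 , -0.3605,  0.019 ]), array([ 0.5391, -0.3685,  0.019 ]), array([ 0.6047, -0.3737,  0.019 ]), array([ 0.6487, -0.3821,  0.019 ]), array([ 0.6599, -0.3679,  0.019 ])]
```

View pics/case0.png

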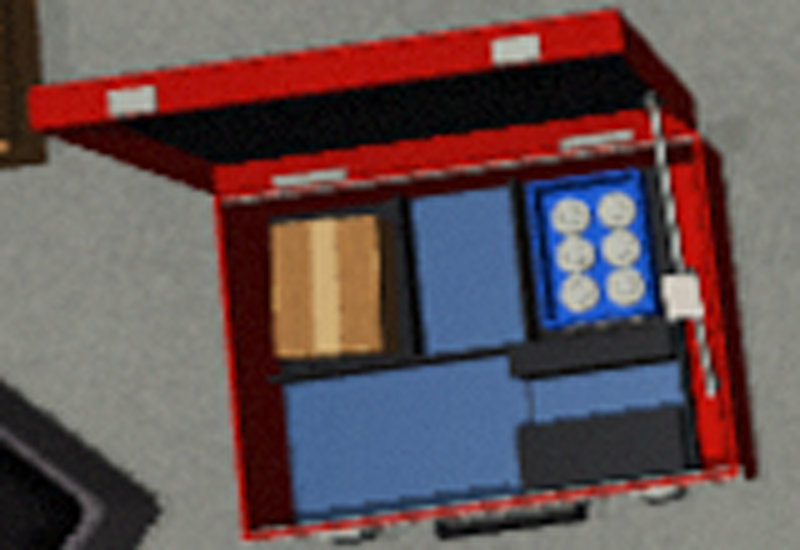

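The crop shows the rim corners at FL (245,538), FR (737,472), BR (698,135) and BL (218,198). The bay floor is about (410–525, 187–353), and the handle well is about (530–685, 365–420).

```bash
cat > case.py <<'E'
from look import *
f=lambda x,y:(60+(x+.5)/5-.5,140+(y+.5)/5-.5)
P=np.array([onz('top',*f(*p),0.097)[:2] for p in[(245,538),(737,472),(698,135),(218,198)]])
M=np.array([[-.12,.17],[-.12,-.17],[.12,-.17],[.12,.17]])
c=P.mean(0);H=M.T@(P-c);yaw=np.arctan2(H[0,1]-H[1,0],H[0,0]+H[1,1])
R2=np.array([[np.cos(yaw),-np.sin(yaw)],[np.sin(yaw),np.cos(yaw)]])
w2c=lambda X:R2.T@(np.array(X)[:2]-c)
c2w=lambda x,y:R2@np.array([x,y])+c
E
python3 - <<'E'
from case import *
print('c',c,'yaw',yaw);print((P-(M@R2.T+c)).round(4))
q=lambda x,y,z:print((x,y),z,w2c(onz('top',*f(x,y),z)).round(4))
print('bay dividers: tops z.04');
for p in[(403,200),(418,355),(518,185),(530,340)]:q(*p,.04)
print('bay floor');
for p in[(410,200),(513,187),(525,340),(423,353)]:q(*p,.012)
print('well foam top .06: back foam then front foam')
for p in[(512,348),(680,325),(512,378),(685,355),(518,427),(685,405),(697,468),(525,487)]:q(*p,.06)
print('pocket floor')
for p in[(285,380),(515,355),(293,522),(523,490)]:q(*p,.012)
print('pad');q(682,296,.128);q(712,390,.1);q(652,100,.2)
print('lid top'); 
for p in[(30,90),(620,10),(40,130),(630,50)]:q(*p,.337)
E
```

```text
c [0.49065761 0.26180899] yaw 0.12662285180325528
[[ 0.0024 -0.0008]
 [ 0.0031  0.0019]
 [-0.0032  0.0015]
 [-0.0022 -0.0026]]
bay dividers: tops z.04
(403, 200) 0.04 [0.1102 0.0579]
(418, 355) 0.04 [-0.0028  0.0578]
(518, 185) 0.04 [ 0.1101 -0.026 ]
(530, 340) 0.04 [-0.0026 -0.0232]
bay floor
(410, 200) 0.012 [0.1151 0.0616]
(513, 187) 0.012 [ 0.1146 -0.015 ]
(525, 340) 0.012 [ 0.0011 -0.0123]
(423, 353) 0.012 [0.0014 0.0629]
well foam top .06: back foam then front foam
(512, 348) 0.06 [-0.0088 -0.0151]
(680, 325) 0.06 [-0.0082 -0.1346]
(512, 378) 0.06 [-0.0298 -0.013 ]
(685, 355) 0.06 [-0.0297 -0.1357]
(518, 427) 0.06 [-0.0645 -0.0137]
(685, 405) 0.06 [-0.0645 -0.1319]
(697, 468) 0.06 [-0.1092 -0.1353]
(525, 487) 0.06 [-0.1067 -0.0143]
pocket floor
(285, 380) 0.012 [-0.005   0.1654]
(515, 355) 0.012 [-0.0089 -0.0039]
(293, 522) 0.012 [-0.1083  0.1686]
(523, 490) 0.012 [-0.1069  0.0002]
pad
(682, 296) 0.128 [ 0.0034 -0.1501]
(712, 390) 0.1 [-0.0595 -0.1584]
(652, 100) 0.2 [ 0.1216 -0.1576]
lid top
(30, 90) 0.337 [0.1429 0.1697]
(620, 10) 0.337 [ 0.1436 -0.1697]
(40, 130) 0.337 [0.119  0.1657]
(630, 50) 0.337 [ 0.1198 -0.1728]
```

Everything agrees with the case layout: bay at (56,18) and recess at (-47,19) in case axes. I'll write a helper that turns world goals into tool-axis shifts.

```bash
cat > go.py <<'E'
# usage: go.py x y z yaw [x y z yaw ...]  -> shift/turn in tool axes from the present pose, chained
import sys
from look import *
from scipy.spatial.transform import Rotation as Ro
down=lambda a:Ro.from_matrix(np.array([[np.cos(a),np.sin(a),0],[np.sin(a),-np.cos(a),0],[0,0,-1]]))
s=get_state();p=s['tcp_pos'];r=Ro.from_quat(s['eef_rot']);X=r.as_matrix()[:,0]
print('t',round(s['clock'],2),'tcp',p.round(4),'yaw',np.arctan2(X[1],X[0]).round(4),'w',s['width'].round(4),'F',s['contact_force'].round(1),'q',s['joint_positions'].round(2))
a=np.array(sys.argv[1:],float).reshape(-1,4)
for x in a:
    r2=down(x[3]);d=r.inv().apply(x[:3]-p);v=(r.inv()*r2).as_rotvec()
    print('d',d.round(4),'r',v.round(4),'rows',max(np.linalg.norm(d)/.05,np.linalg.norm(v)/.1499).round(1));p=x[:3];r=r2
E
python3 go.py .508 -.358 .08 -.125 .508 -.358 .003 -.125; python3 -c "
from case import *
print(c2w(.056,.018),c2w(-.047,.019),c2w(.0034,-.15),c2w(.144,0))"
```

```text
[0.54393615 0.28673683] [0.44163448 0.27472149] [0.5129731  0.11343925] [0.63350475 0.27999399]Traceback (most recent call last):
  File "go.py", line 7, in <module>
    print('t',round(s['clock'],2),'tcp',p.round(4),'yaw',np.arctan2(X[1],X[0]).round(4),'w',s['width'].round(4),'F',s['contact_force'].round(1),'q',s['joint_positions'].round(2))
                                                                                            ^^^^^^^^^^^^^^^^
AttributeError: 'float' object has no attribute 'round'
```

```bash
sed -i "s/s\['width'\].round(4)/round(s['width'],4)/" go.py; python3 go.py .508 -.358 .08 -.125 .508 -.358 .003 -.125
```

```text
t 0.1 tcp [ 0.2198 -0.4484  0.2305] yaw 0.4558 w 0.0857 F [ 0.   0.7 -0.9] q [-1.11  0.24  0.    1.34  0.    1.57]
d [0.2985 0.0459 0.1504] r [-1.900e-03  5.000e-04  5.808e-01] rows 6.7
d [0.    0.    0.077] r [0. 0. 0.] rows 1.5
```

```bash
python3 -m crank '[{"dx":0.2,"dy":0.03,"dz":0.05,"rz":0.58,"hand":0.2},{"dx":0.2,"dy":0.03,"dz":0.05,"rz":0.58,"hand":0.2},{"dx":0.2,"dy":0.03,"dz":0.05,"rz":0.58,"hand":0.2},{"dx":0.2,"dy":0.03,"dz":0.05,"rz":0.58,"hand":0.2},{"dx":0.2,"dy":0.03,"dz":0.05,"rz":0.58,"hand":0.2}]' 60; python3 go.py .508 -.358 .06 -.125
```

```text
t 0.1 tcp [ 0.2198 -0.4484  0.2305] yaw 0.4558 w 0.0857 F [ 0.   0.7 -0.9] q [-1.11  0.24  0.    1.34  0.    1.57]
d [0.2985 0.046  0.1704] r [-1.900e-03  5.000e-04  5.808e-01] rows 6.9validation failed for argument at $[0]...
```

```bash
python3 -m crank '[{"dx":0.2,"dy":0.03,"dz":0.05,"rx":0,"ry":0,"rz":0.58,"hand":0.2},{"dx":0.2,"dy":0.03,"dz":0.05,"rx":0,"ry":0,"rz":0.58,"hand":0.2},{"dx":0.2,"dy":0.03,"dz":0.05,"rx":0,"ry":0,"rz":0.58,"hand":0.2},{"dx":0.2,"dy":0.03,"dz":0.05,"rx":0,"ry":0,"rz":0.58,"hand":0.2},{"dx":0.2,"dy":0.03,"dz":0.05,"rx":0,"ry":0,"rz":0.58,"hand":0.2}]' 60; python3 go.py .508 -.358 .06 -.125
```

```text
clock: 0.6
tcp_pos: [0.4155, -0.3858, 0.1794]
eef_rot: [0.998, -0.062, -0.0, -0.001]
contact_force: [-0.1, -0.9, 0.9]
width: 0.0511
grip_force: 0.0
t 0.6 tcp [ 0.4155 -0.3858  0.1794] yaw -0.1241 w 0.0511 F [-0.1 -0.9  0.9] q [-0.75  0.4   0.09  1.27  0.    2.52]
d [ 0.0885 -0.0388  0.1194] r [-0.0019  0.0011  0.0009] rows 3.1
```

```bash
python3 -m crank '[{"dx":0.088,"dy":-0.039,"dz":0.12,"rx":0,"ry":0,"rz":0,"hand":0.2},{"dx":0.088,"dy":-0.039,"dz":0.12,"rx":0,"ry":0,"rz":0,"hand":0.2},{"dx":0.088,"dy":-0.039,"dz":0.12,"rx":0,"ry":0,"rz":0,"hand":0.2},{"dx":0.088,"dy":-0.039,"dz":0.12,"rx":0,"ry":0,"rz":0,"hand":0.2},{"dx":0.088,"dy":-0.039,"dz":0.12,"rx":0,"ry":0,"rz":0,"hand":0.2}]'; python3 go.py .508 -.358 .004 -.125; python3 - <<'E'
from look import *
a=snap('side','s1.png')
p=proj('side',get_state()['tcp_pos']).astype(int);print(p)
x,y=p;cv2.imwrite('pics/s1c.png',cv2.resize(a[y-50:y+50,x-60:x+60,::-1],None,fx=5,fy=5,interpolation=cv2.INTER_CUBIC))
E
```

```text
clock: 1.1
tcp_pos: [0.5041, -0.3586, 0.0588]
eef_rot: [0.998, -0.061, -0.002, -0.001]
contact_force: [-0.2, -0.7, 0.3]
width: 0.0509
grip_force: 0.0
t 1.1 tcp [ 0.5041 -0.3586  0.0588] yaw -0.1226 w 0.0509 F [-0.2 -0.7  0.3] q [-0.62  0.59  0.08  1.06 -0.    2.65]
d [ 0.004  -0.0009  0.0548] r [-0.0023  0.0049  0.0024] rows 1.1
[291 191]
```

View pics/s1c.png

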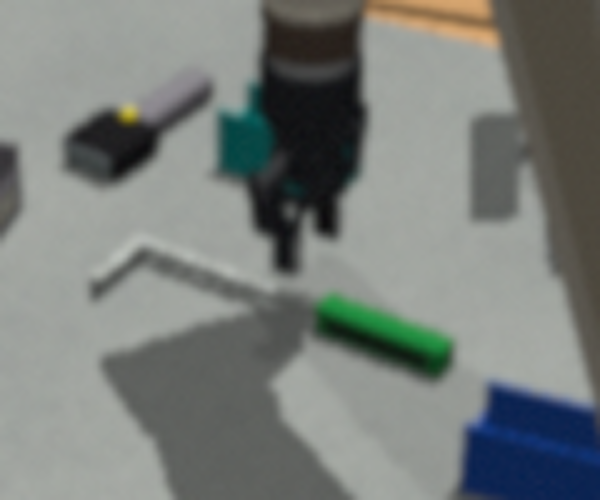

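The side crop shows the open fingers (around 290–325, 250) straddling the shank just ahead of the green handle's front end (320,305). Next I'll descend, grip and lift.

```bash
python3 -m crank '[{"dx":0.002,"dy":-0.001,"dz":0.03,"rx":0,"ry":0.004,"rz":0,"hand":0.2},{"dx":0.002,"dy":-0.001,"dz":0.055,"rx":0,"ry":0.004,"rz":0,"hand":0.2},{"dx":0.002,"dy":-0.001,"dz":0.055,"rx":0,"ry":0.004,"rz":0,"hand":0.2},{"dx":0.002,"dy":-0.001,"dz":0.055,"rx":0,"ry":0.004,"rz":0,"hand":-1},{"dx":0.002,"dy":-0.001,"dz":0.055,"rx":0,"ry":0.004,"rz":0,"hand":-1}]' 80; python3 -m crank '[{"dx":0,"dy":0,"dz":0,"rx":0,"ry":0,"rz":0,"hand":-1},{"dx":0,"dy":0,"dz":0,"rx":0,"ry":0,"rz":0,"hand":-1},{"dx":0,"dy":0,"dz":0,"rx":0,"ry":0,"rz":0,"hand":-1},{"dx":0,"dy":0,"dz":0,"rx":0,"ry":0,"rz":0,"hand":-1}]'; python3 go.py .506 -.358 .12 -.125
```

```text
clock: 1.65
tcp_pos: [0.5082, -0.361, 0.0093]
eef_rot: [0.998, -0.063, 0.004, 0.001]
contact_force: [-0.3, -0.1, 1.0]
width: 0.0227
grip_force: 0.0
clock: 2.05
tcp_pos: [0.5084, -0.3606, 0.0092]
eef_rot: [0.998, -0.062, 0.004, 0.002]
contact_force: [-1.8, -0.3, 6.3]
width: 0.0073
grip_force: 79.8
t 2.05 tcp [ 0.5084 -0.3606  0.0092] yaw -0.1246 w 0.0073 F [-1.8 -0.3  6.3] q [-0.62  0.65  0.03  0.94  0.    2.65]
d [-0.0018 -0.002  -0.1109] r [ 0.0026 -0.0076  0.0004] rows 2.2
```

```bash
python3 -m crank '[{"dx":0,"dy":0,"dz":0,"rx":0,"ry":0,"rz":0,"hand":-0.4},{"dx":0,"dy":0,"dz":0,"rx":0,"ry":0,"rz":0,"hand":-0.4},{"dx":0,"dy":0,"dz":0.004,"rx":0,"ry":0,"rz":0,"hand":-0.4},{"dx":0,"dy":0,"dz":0.006,"rx":0,"ry":-0.007,"rz":0,"hand":-0.4},{"dx":0,"dy":0,"dz":0.006,"rx":0,"ry":-0.007,"rz":0,"hand":-0.4}]' 80; python3 go.py
```

```text
clock: 2.55
tcp_pos: [0.507, -0.3591, -0.0]
eef_rot: [0.998, -0.062, -0.002, -0.0]
contact_force: [-0.8, 0.7, 3.3]
width: 0.0254
grip_force: 1.5
t 2.55 tcp [ 0.507  -0.3591 -0.    ] yaw -0.1241 w 0.0254 F [-0.8  0.7  3.3] q [-0.62  0.66  0.03  0.94 -0.    2.65]
```

```bash
python3 -m crank '[{"dx":0,"dy":0,"dz":-0.003,"rx":0,"ry":0,"rz":0,"hand":-0.4},{"dx":0,"dy":0,"dz":-0.003,"rx":0,"ry":0,"rz":0,"hand":-1},{"dx":0,"dy":0,"dz":-0.003,"rx":0,"ry":0,"rz":0,"hand":-1},{"dx":0,"dy":0,"dz":-0.003,"rx":0,"ry":0,"rz":0,"hand":-1},{"dx":0,"dy":0,"dz":-0.003,"rx":0,"ry":0,"rz":0,"hand":-1}]' 80; python3 go.py
```

```text
clock: 3.05
tcp_pos: [0.5075, -0.3595, 0.0037]
eef_rot: [0.998, -0.062, -0.001, 0.0]
contact_force: [1.5, 0.5, 2.7]
width: 0.0077
grip_force: 79.7
t 3.05 tcp [ 0.5075 -0.3595  0.0037] yaw -0.1242 w 0.0077 F [1.5 0.5 2.7] q [-0.62  0.66  0.03  0.95 -0.    2.65]
```

```bash
python3 -m crank '[{"dx":0,"dy":0,"dz":-0.02,"rx":0,"ry":0,"rz":0,"hand":-1},{"dx":0,"dy":0,"dz":-0.06,"rx":0,"ry":0,"rz":0,"hand":-1},{"dx":0,"dy":0,"dz":-0.11,"rx":0,"ry":0,"rz":0,"hand":-1},{"dx":0,"dy":0,"dz":-0.12,"rx":0,"ry":0,"rz":0,"hand":-1},{"dx":0,"dy":0,"dz":-0.12,"rx":0,"ry":0,"rz":0,"hand":-1}]'; python3 go.py .681 -.118 .12 .074; python3 - <<'E'
from look import *
snap('top','t2.png');snap('side','s2.png')
E
```

```text
clock: 3.55
tcp_pos: [0.5088, -0.3603, 0.1256]
eef_rot: [0.998, -0.062, 0.001, 0.001]
contact_force: [-0.4, 0.1, -2.9]
width: 0.0076
grip_force: 79.1
t 3.55 tcp [ 0.5088 -0.3603  0.1256] yaw -0.1242 w 0.0076 F [-0.4  0.1 -2.9] q [-0.62  0.54  0.17  1.2  -0.    2.65]
d [ 0.1408 -0.2618  0.0052] r [ 0.0025 -0.0011 -0.1982] rows 5.9
```

```bash
python3 - <<'E'
from look import *
t=cv2.imread('pics/t2.png');s=cv2.imread('pics/s2.png')
# expected hook end and bar tip
T=get_state()['tcp_pos'];a=-.124;e=np.array([np.cos(a),np.sin(a),0]);l=np.array([-np.sin(a),np.cos(a),0]);o=T+[0,0,-.0037]
for n,X in(('end',o+.147*e+l*.0+[0,0,.019]),('tip',o+.147*e+.063*l+[0,0,.019]),('butt',o-.128*e+[0,0,.028])):
    print(n,X.round(3),'top',proj('top',X).round(1),'side',proj('side',X).round(1))
A=cv2.resize(t[130:250,290:370],None,fx=5,fy=5,interpolation=cv2.INTER_CUBIC)
B=cv2.resize(s[100:220,225:305],None,fx=5,fy=5,interpolation=cv2.INTER_CUBIC)
cv2.imwrite('pics/h2.png',np.hstack([A,B]))
E
```

```text
end [ 0.652 -0.377  0.137] top [342.9 156.1] side [258.3 163.1]
tip [ 0.66  -0.314  0.137] top [324. 154.] side [248.8 170.6]
butt [ 0.379 -0.343  0.146] top [335.1 238.7] side [323.1 182.9]
```

View pics/h2.png

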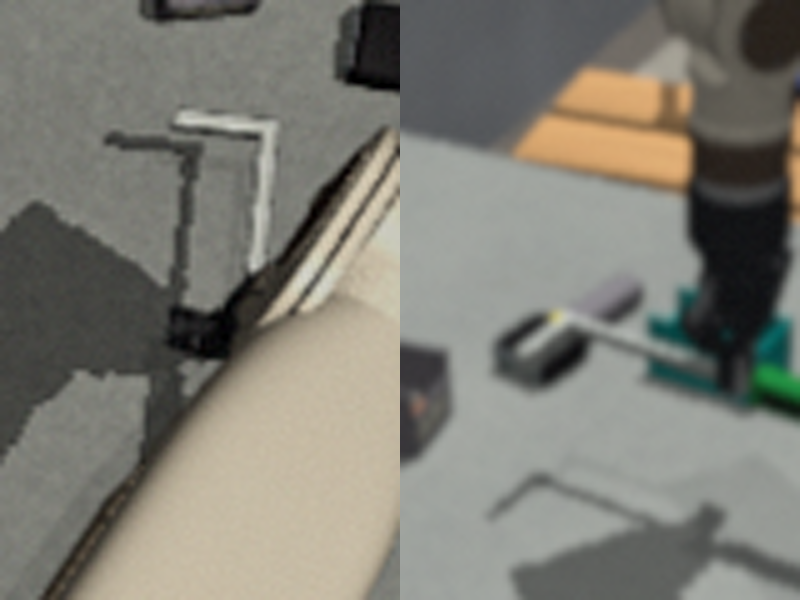

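The crop shows the hook held level, with the bar tip at top pixel (324.6,153.6) and end at (345,155). That matches the prediction, so I'll move above and behind the bin.

```bash
python3 -m crank '[{"dx":0.14,"dy":-0.22,"dz":0.005,"rx":0,"ry":0,"rz":-0.198,"hand":-1},{"dx":0.14,"dy":-0.22,"dz":0.005,"rx":0,"ry":0,"rz":-0.198,"hand":-1},{"dx":0.14,"dy":-0.22,"dz":0.005,"rx":0,"ry":0,"rz":-0.198,"hand":-1},{"dx":0.14,"dy":-0.22,"dz":0.005,"rx":0,"ry":0,"rz":-0.198,"hand":-1},{"dx":0.14,"dy":-0.22,"dz":0.005,"rx":0,"ry":0,"rz":-0.198,"hand":-1}]';python3 -m crank '[{"dx":0,"dy":0,"dz":0,"rx":0,"ry":0,"rz":0,"hand":-1}]'; python3 go.py .681 -.118 .12 .074
```

```text
clock: 4.15
tcp_pos: [0.6658, -0.1647, 0.1142]
eef_rot: [0.999, 0.037, -0.005, -0.001]
contact_force: [1.2, -0.6, -2.1]
width: 0.0081
grip_force: 79.1
clock: 4.25
tcp_pos: [0.6686, -0.1595, 0.1134]
eef_rot: [0.999, 0.041, -0.003, -0.002]
contact_force: [0.1, -0.2, -2.0]
width: 0.0077
grip_force: 79.1
t 4.25 tcp [ 0.6686 -0.1595  0.1134] yaw 0.0826 w 0.0077 F [ 0.1 -0.2 -2. ] q [-0.24  0.69  0.4   1.29  0.    2.82]
d [ 0.0157 -0.0404 -0.0065] r [-0.0048  0.0068  0.0086] rows 0.9
```

```bash
python3 -m crank '[{"dx":0.015,"dy":-0.04,"dz":-0.003,"rx":0,"ry":0.003,"rz":0.008,"hand":-1},{"dx":0.015,"dy":-0.04,"dz":-0.003,"rx":0,"ry":0.003,"rz":0.008,"hand":-1},{"dx":0.015,"dy":-0.04,"dz":-0.003,"rx":0,"ry":0.003,"rz":0.008,"hand":-1},{"dx":0.015,"dy":-0.04,"dz":-0.003,"rx":0,"ry":0.003,"rz":0.008,"hand":-1}]'; python3 go.py .681 -.118 .006 .074; python3 - <<'E'
from look import *
t=snap('top','t3.png')
cv2.imwrite('pics/h3.png',cv2.resize(t[80:200,215:295,::-1],None,fx=5,fy=5,interpolation=cv2.INTER_CUBIC))
T=get_state()['tcp_pos'];a=.074;e=np.array([np.cos(a),np.sin(a),0]);l=np.array([-np.sin(a),np.cos(a),0]);o=T+[0,0,-.0037]
for x,y in((.142,.063),(.142,.005),(.03,.005)):print(proj('top',o+x*e+y*l+[0,0,.019]).round(1))
E
```

```text
clock: 4.65
tcp_pos: [0.6774, -0.1264, 0.119]
eef_rot: [0.999, 0.033, -0.002, -0.0]
contact_force: [-0.1, 0.2, -1.7]
width: 0.0076
grip_force: 79.1
t 4.65 tcp [ 0.6774 -0.1264  0.119 ] yaw 0.0652 w 0.0076 F [-0.1  0.2 -1.7] q [-0.18  0.68  0.41  1.3   0.    2.89]
d [ 0.0046 -0.008   0.113 ] r [-0.0011  0.0038 -0.0088] rows 2.3
[245.9 110.1]
[262.9 108.7]
[265.5 140.8]
```

View pics/h3.png

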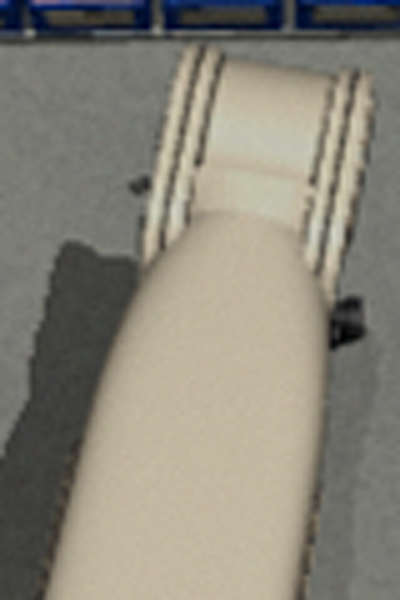

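The arm hides the bin in the top view, so I'll descend on the measured poses.

```bash
python3 -m crank '[{"dx":0.004,"dy":-0.004,"dz":0.03,"rx":0,"ry":0,"rz":-0.005,"hand":-1},{"dx":0.004,"dy":-0.004,"dz":0.05,"rx":0,"ry":0,"rz":-0.005,"hand":-1},{"dx":0.004,"dy":-0.004,"dz":0.05,"rx":0,"ry":0,"rz":-0.005,"hand":-1}]'; python3 go.py .681 -.118 .007 .074; python3 - <<'E'
from look import *
t=snap('side','s4.png')
T=get_state()['tcp_pos'];a=.07;e=np.array([np.cos(a),np.sin(a),0]);l=np.array([-np.sin(a),np.cos(a),0]);o=T+[0,0,-.0037]
for x,y in((.142,.063),(.142,.005),(.03,.005)):print(proj('side',o+x*e+y*l+[0,0,.019]).round(1))
cv2.imwrite('pics/h4.png',cv2.resize(t[140:260,170:290,::-1],None,fx=5,fy=5,interpolation=cv2.INTER_CUBIC))
E
```

```text
clock: 5.0
tcp_pos: [0.6789, -0.1223, 0.0666]
eef_rot: [0.999, 0.035, -0.004, -0.001]
contact_force: [-0.4, -0.4, -2.7]
width: 0.0078
grip_force: 79.0
t 5.0 tcp [ 0.6789 -0.1223  0.0666] yaw 0.069 w 0.0078 F [-0.4 -0.4 -2.7] q [-0.18  0.73  0.34  1.2   0.    2.89]
d [ 0.0029 -0.004   0.0596] r [-0.0025  0.0085 -0.005 ] rows 1.2
[174.2 209.6]
[182.7 200.6]
[210.2 207.5]
```

View pics/h4.png

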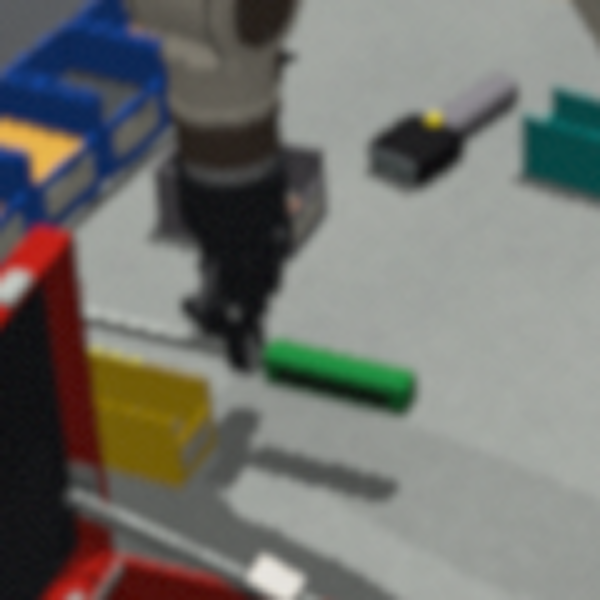

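The side crop shows the hook above and to the right of the bin, whose front-left bottom corner is at crop (180,485). I'll check that point against my estimate and descend.

```bash
python3 - <<'E'
from look import *
g=lambda x,y:(170+(x+.5)/5-.5,140+(y+.5)/5-.5)
print(onz('side',*g(181,487),0).round(4))
a=.074;print('pred', .748-.054*np.cos(a)-.027*np.sin(a), -.0745-.054*np.sin(a)+.027*np.cos(a))
E
python3 -m crank '[{"dx":0.003,"dy":-0.003,"dz":0.03,"rx":0,"ry":0.006,"rz":-0.005,"hand":-1},{"dx":0.003,"dy":-0.003,"dz":0.054,"rx":0,"ry":0.006,"rz":-0.005,"hand":-1},{"dx":0.003,"dy":-0.003,"dz":0.054,"rx":0,"ry":0.006,"rz":-0.005,"hand":-1},{"dx":0.003,"dy":-0.003,"dz":0.054,"rx":0,"ry":0.006,"rz":-0.005,"hand":-1}]'; python3 go.py .681 -.118 .007 .074 .681 -.118 .007 .074 .511 -.118 .007 .074
```

```text
[ 0.6977 -0.0541  0.    ]
pred 0.6921516075513069 -0.05156624625368193
clock: 5.45
tcp_pos: [0.6856, -0.1189, 0.0182]
eef_rot: [0.999, 0.037, 0.003, -0.0]
contact_force: [0.7, -0.3, -1.0]
width: 0.0075
grip_force: 79.0
t 5.45 tcp [ 0.6856 -0.1189  0.0182] yaw 0.0749 w 0.0075 F [ 0.7 -0.3 -1. ] q [-0.17  0.77  0.29  1.09  0.    2.89]
d [-0.0046 -0.0013  0.0112] r [-0.0003 -0.0067  0.0009] rows 0.2
d [0. 0. 0.] r [0. 0. 0.] rows 0.0
d [-0.1695 -0.0126  0.    ] r [0. 0. 0.] rows 3.4
```

```bash
python3 -m crank '[{"dx":0,"dy":0,"dz":0.011,"rx":0,"ry":-0.006,"rz":0,"hand":-1},{"dx":0,"dy":0,"dz":0.011,"rx":0,"ry":-0.006,"rz":0,"hand":-1},{"dx":0,"dy":0,"dz":0.011,"rx":0,"ry":-0.006,"rz":0,"hand":-1}]'; python3 go.py;  python3 -m crank '[{"dx":-0.01,"dy":0,"dz":0,"rx":0,"ry":0,"rz":0,"hand":-1},{"dx":-0.02,"dy":0,"dz":0,"rx":0,"ry":0,"rz":0,"hand":-1},{"dx":-0.035,"dy":0,"dz":0,"rx":0,"ry":0,"rz":0,"hand":-1},{"dx":-0.05,"dy":0,"dz":0,"rx":0,"ry":0,"rz":0,"hand":-1},{"dx":-0.07,"dy":0,"dz":0,"rx":0,"ry":0,"rz":0,"hand":-1}]'; python3 go.py .513 -.13 .007 .074
```

```text
clock: 5.75
tcp_pos: [0.6857, -0.1183, 0.0066]
eef_rot: [0.999, 0.038, 0.0, -0.0]
contact_force: [0.5, -0.1, -2.3]
width: 0.0079
grip_force: 79.1
t 5.75 tcp [ 0.6857 -0.1183  0.0066] yaw 0.0757 w 0.0079 F [ 0.5 -0.1 -2.3] q [-0.17  0.78  0.29  1.07  0.    2.89]
clock: 6.25
tcp_pos: [0.6169, -0.1236, 0.0072]
eef_rot: [0.999, 0.038, 0.002, 0.0]
contact_force: [0.4, -0.3, -1.9]
width: 0.0078
grip_force: 79.0
t 6.25 tcp [ 0.6169 -0.1236  0.0072] yaw 0.0761 w 0.0078 F [ 0.4 -0.3 -1.9] q [-0.2   0.66  0.05  0.96  0.    2.87]
d [-0.1041 -0.0015 -0.0002] r [ 0.0002 -0.0037  0.0021] rows 2.1
```

```bash
python3 -m crank '[{"dx":-0.02,"dy":0,"dz":0,"rx":0,"ry":0,"rz":0,"hand":-1},{"dx":-0.04,"dy":0,"dz":0,"rx":0,"ry":0,"rz":0,"hand":-1},{"dx":-0.06,"dy":0,"dz":0,"rx":0,"ry":0,"rz":0,"hand":-1},{"dx":-0.08,"dy":0,"dz":0,"rx":0,"ry":0,"rz":0,"hand":-1},{"dx":-0.095,"dy":0,"dz":0,"rx":0,"ry":0,"rz":0,"hand":-1}]'; python3 -m crank '[{"dx":-0.007,"dy":0,"dz":0,"rx":0,"ry":0,"rz":0,"hand":-1},{"dx":-0.007,"dy":0,"dz":0,"rx":0,"ry":0,"rz":0,"hand":-1},{"dx":-0.007,"dy":0,"dz":0,"rx":0,"ry":0,"rz":0,"hand":-1}]'; python3 go.py ; python3 - <<'E'
from look import *
snap('top','t5.png');t=snap('side','s5.png')
cv2.imwrite('pics/h5.png',cv2.resize(t[130:290,140:300,::-1],None,fx=3.75,fy=3.75,interpolation=cv2.INTER_CUBIC))
E
```

```text
clock: 6.75
tcp_pos: [0.5209, -0.1309, 0.0071]
eef_rot: [0.999, 0.038, 0.001, -0.0]
contact_force: [2.3, 1.1, -2.5]
width: 0.0077
grip_force: 79.1
clock: 7.05
tcp_pos: [0.5149, -0.1314, 0.0066]
eef_rot: [0.999, 0.038, 0.001, -0.0]
contact_force: [0.4, 0.0, -2.0]
width: 0.0079
grip_force: 79.1
t 7.05 tcp [ 0.5149 -0.1314  0.0066] yaw 0.0759 w 0.0079 F [ 0.4  0.  -2. ] q [-0.25  0.51 -0.24  0.82  0.    2.82]
```

View pics/h5.png

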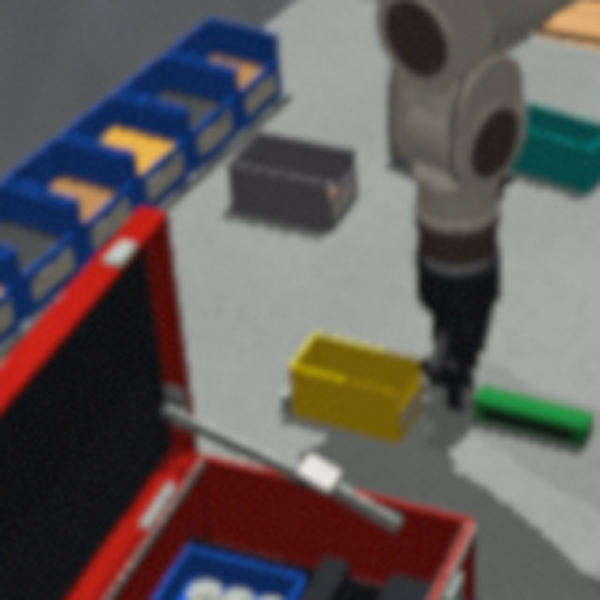

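The side crop shows the yellow bin upright and drawn in beside the case, with its front-left bottom corner at crop (400,440). Next I'll free the hook and take it to the recess.

```bash
python3 -m crank '[{"dx":0.012,"dy":0.002,"dz":0,"rx":0,"ry":0,"rz":0,"hand":-1},{"dx":0.015,"dy":0.002,"dz":-0.005,"rx":0,"ry":0,"rz":0,"hand":-1},{"dx":0.015,"dy":0.002,"dz":-0.05,"rx":0,"ry":0,"rz":0,"hand":-1},{"dx":0.015,"dy":0.002,"dz":-0.1,"rx":0,"ry":0,"rz":0,"hand":-1},{"dx":0.015,"dy":0.002,"dz":-0.15,"rx":0,"ry":0,"rz":0,"hand":-1}]'; python3 -m crank '[{"dx":-0.04,"dy":0,"dz":-0.03,"rx":0,"ry":0,"rz":-0.15,"hand":-1},{"dx":-0.08,"dy":0,"dz":-0.05,"rx":0,"ry":0,"rz":-0.3,"hand":-1},{"dx":-0.12,"dy":-0.02,"dz":-0.06,"rx":0,"ry":0,"rz":-0.45,"hand":-1},{"dx":-0.12,"dy":-0.04,"dz":-0.06,"rx":0,"ry":0,"rz":-0.6,"hand":-1},{"dx":-0.12,"dy":-0.06,"dz":-0.06,"rx":0,"ry":0,"rz":-0.75,"hand":-1}]'; python3 go.py .443 .263 .2 1.697;python3 - <<'E'
from look import *
for n in('top','side'):
    t=snap(n,n+'6.png');h=cv2.cvtColor(t,cv2.COLOR_RGB2HSV)
    y=cv2.inRange(h,(20,120,60),(34,255,255));x0,x1,y0,y1=(200,330,150,260) if n=='top' else (200,270,200,260)
    z=np.zeros_like(y);z[y0:y1,x0:x1]=y[y0:y1,x0:x1]
    c=max(cv2.findContours(z,0,2)[0],key=cv2.contourArea);r=cv2.minAreaRect(c);print(n,r)
    if n=='top':
        for p in cv2.boxPoints(r):print(onz(n,*p,.06).round(4))
E
```

```text
clock: 7.65
tcp_pos: [0.5286, -0.1319, 0.1575]
eef_rot: [0.999, 0.038, -0.001, -0.0]
contact_force: [1.3, -0.2, -1.1]
width: 0.0077
grip_force: 79.1
clock: 8.15
tcp_pos: [0.404, -0.0812, 0.2174]
eef_rot: [0.915, 0.403, 0.001, 0.0]
contact_force: [-0.1, 0.7, -2.5]
width: 0.008
grip_force: 79.1
t 8.15 tcp [ 0.404  -0.0812  0.2174] yaw 0.8305 w 0.008 F [-0.1  0.7 -2.5] q [-0.2   0.07 -0.23  1.26  0.    2.11]
d [ 0.2804 -0.2034  0.0175] r [ 2.300e-03 -8.000e-04 -8.665e-01] rows 6.9
top ((256.4176330566406, 177.42941284179688), (32.21253204345703, 15.952873229980469), 85.60128784179688)
[ 0.6504 -0.0543  0.06  ]
[ 0.6543 -0.1107  0.06  ]
[ 0.5397 -0.1189  0.06  ]
[ 0.5357 -0.063   0.06  ]
side ((233.7075653076172, 232.77357482910156), (33.92805099487305, 22.801851272583008), 15.945395469665527)
```

```bash
python3 -m crank '[{"dx":0.2,"dy":-0.145,"dz":0.015,"rx":0,"ry":0,"rz":-0.75,"hand":-1},{"dx":0.2,"dy":-0.145,"dz":0.015,"rx":0,"ry":0,"rz":-0.75,"hand":-1},{"dx":0.2,"dy":-0.145,"dz":0.015,"rx":0,"ry":0,"rz":-0.75,"hand":-1},{"dx":0.2,"dy":-0.145,"dz":0.015,"rx":0,"ry":0,"rz":-0.75,"hand":-1},{"dx":0.2,"dy":-0.145,"dz":0.015,"rx":0,"ry":0,"rz":-0.75,"hand":-1}]'; python3 -m crank '[{"dx":0,"dy":0,"dz":0,"rx":0,"ry":0,"rz":0,"hand":-1}]'; python3 go.py .443 .263 .15 1.697
```

```text
clock: 8.75
tcp_pos: [0.4344, 0.1657, 0.2013]
eef_rot: [0.704, 0.71, 0.0, 0.0]
contact_force: [1.5, -0.3, -2.3]
width: 0.0078
grip_force: 79.1
clock: 8.85
tcp_pos: [0.4347, 0.1689, 0.2008]
eef_rot: [0.703, 0.712, 0.001, -0.001]
contact_force: [0.5, -1.3, -3.2]
width: 0.0075
grip_force: 79.1
t 8.85 tcp [0.4347 0.1689 0.2008] yaw 1.5834 w 0.0075 F [ 0.5 -1.3 -3.2] q [ 0.37  0.19 -0.14  1.24  0.    1.93]
d [0.0939 0.0095 0.0511] r [ 0.0009 -0.0024 -0.1136] rows 2.1
```

```bash
python3 -m crank '[{"dx":0.094,"dy":0.009,"dz":0.05,"rx":0,"ry":0,"rz":-0.113,"hand":-1},{"dx":0.094,"dy":0.009,"dz":0.05,"rx":0,"ry":0,"rz":-0.113,"hand":-1},{"dx":0.094,"dy":0.009,"dz":0.05,"rx":0,"ry":0,"rz":-0.113,"hand":-1},{"dx":0.094,"dy":0.009,"dz":0.05,"rx":0,"ry":0,"rz":-0.113,"hand":-1},{"dx":0.094,"dy":0.009,"dz":0.05,"rx":0,"ry":0,"rz":-0.113,"hand":-1}]'; python3 go.py .443 .263 .018 1.697;python3 - <<'E'
from case import *
T=get_state()['tcp_pos']
for n in('top','side'):
    t=snap(n,n+'7.png');h=cv2.cvtColor(t,cv2.COLOR_RGB2HSV)
    g=cv2.inRange(h,(45,120,40),(75,255,255))
    for c in cv2.findContours(g,0,2)[0]:
        if cv2.contourArea(c)>25:
            r=cv2.minAreaRect(c);b=cv2.boxPoints(r);print(n,r[0],r[1],[w2c(onz(n,*p,T[2]-.0037+.027)).round(4).tolist() for p in b])
t=cv2.imread('pics/top7.png')[140:260,60:220];s=cv2.imread('pics/side7.png')[230:390,110:290]
cv2.imwrite('pics/h7.png',np.hstack([cv2.resize(t,(400,300),interpolation=cv2.INTER_CUBIC),cv2.resize(s,(338,300),interpolation=cv2.INTER_CUBIC)]))
E
```

```text
clock: 9.35
tcp_pos: [0.4426, 0.2568, 0.1515]
eef_rot: [0.665, 0.747, -0.0, 0.0]
contact_force: [0.7, 0.0, -2.7]
width: 0.008
grip_force: 79.1
t 9.35 tcp [0.4426 0.2568 0.1515] yaw 1.6869 w 0.008 F [ 0.7  0.  -2.7] q [ 0.53  0.31 -0.11  1.15 -0.    1.98]
d [0.0061 0.0011 0.1335] r [-0.0002  0.0005 -0.0101] rows 2.7
top (170.26962280273438, 217.29180908203125) (7.536260604858398, 34.2344856262207) [[-0.038, -0.0144], [-0.0395, -0.1245], [-0.0638, -0.1247], [-0.0623, -0.0148]]
side (228.7884521484375, 271.5576477050781) (5.687368392944336, 9.41357421875) [[-0.0507, -0.0306], [-0.0418, -0.0644], [-0.0578, -0.0653], [-0.0663, -0.0317]]
side (235.20004272460938, 258.60003662109375) (8.944271087646484, 10.733125686645508) [[-0.0391, -0.0841], [-0.0369, -0.1244], [-0.0643, -0.1164], [-0.0658, -0.0766]]
```

Top view mask: the handle is centred at case x −51 mm (target −47) and spans y −125 to −15 (target −121 to −11). I'll correct by +4 mm in both and lower gently.

```bash
python3 -m crank '[{"dx":0.003,"dy":0.003,"dz":0.02,"rx":0,"ry":0,"rz":-0.01,"hand":-1},{"dx":0.004,"dy":0.003,"dz":0.04,"rx":0,"ry":0,"rz":-0.01,"hand":-1},{"dx":0.004,"dy":0.003,"dz":0.06,"rx":0,"ry":0,"rz":-0.01,"hand":-1},{"dx":0.004,"dy":0.003,"dz":0.075,"rx":0,"ry":0,"rz":-0.01,"hand":-1},{"dx":0.004,"dy":0.003,"dz":0.075,"rx":0,"ry":0,"rz":-0.01,"hand":-1}]'; python3 go.py .4445 .262 .016 1.697;python3 - <<'E'
from case import *
T=get_state()['tcp_pos']
for n in('top',):
    t=snap(n,n+'8.png');h=cv2.cvtColor(t,cv2.COLOR_RGB2HSV)
    g=cv2.inRange(h,(45,120,40),(75,255,255))
    for c in cv2.findContours(g,0,2)[0]:
        if cv2.contourArea(c)>25:
            r=cv2.minAreaRect(c);b=cv2.boxPoints(r);print(n,r[0],r[1],[w2c(onz(n,*p,T[2]-.0037+.027)).round(4).tolist() for p in b])
print(w2c(T))
E
```

```text
clock: 9.95
tcp_pos: [0.4439, 0.2603, 0.0752]
eef_rot: [0.661, 0.75, -0.001, -0.001]
contact_force: [-1.7, -0.9, -1.9]
width: 0.0082
grip_force: 79.0
t 9.95 tcp [0.4439 0.2603 0.0752] yaw 1.6964 w 0.0082 F [-1.7 -0.9 -1.9] q [ 0.53  0.39 -0.21  0.97  0.    1.98]
d [0.0017 0.001  0.0592] r [-0.0029  0.001  -0.0006] rows 1.2
top (175.1916961669922, 217.90567016601562) (7.070924758911133, 32.11190414428711) [[-0.0367, -0.012], [-0.0362, -0.1217], [-0.0603, -0.1223], [-0.0609, -0.0128]]
[-0.04660517  0.00438638]
```

```bash
python3 -m crank '[{"dx":0.002,"dy":0.001,"dz":0.015,"rx":0,"ry":0,"rz":0,"hand":-1},{"dx":0.002,"dy":0.001,"dz":0.03,"rx":0,"ry":0,"rz":0,"hand":-1},{"dx":0.002,"dy":0.001,"dz":0.043,"rx":0,"ry":0,"rz":0,"hand":-1},{"dx":0.002,"dy":0.001,"dz":0.052,"rx":0,"ry":0,"rz":0,"hand":-1},{"dx":0.002,"dy":0.001,"dz":0.055,"rx":0,"ry":0,"rz":0,"hand":-1}]'; python3 -m crank '[{"dx":0,"dy":0,"dz":0.002,"rx":0,"ry":0,"rz":0,"hand":-1},{"dx":0,"dy":0,"dz":0.003,"rx":0,"ry":0,"rz":0,"hand":-1}]'; python3 go.py .4445 .262 .016 1.697
```

```text
clock: 10.5
tcp_pos: [0.4459, 0.2642, 0.0216]
eef_rot: [0.661, 0.751, 0.0, -0.0]
contact_force: [-0.1, 0.6, -2.1]
width: 0.0079
grip_force: 79.1
clock: 10.7
tcp_pos: [0.4462, 0.2647, 0.019]
eef_rot: [0.661, 0.751, 0.001, 0.0]
contact_force: [-0.3, -0.5, -1.8]
width: 0.0072
grip_force: 79.1
t 10.7 tcp [0.4462 0.2647 0.019 ] yaw 1.6986 w 0.0072 F [-0.3 -0.5 -1.8] q [ 0.54  0.47 -0.27  0.83  0.    1.98]
d [-0.0024 -0.002   0.003 ] r [ 0.0013 -0.0011  0.0016] rows 0.1
```

```bash
python3 -m crank '[{"dx":-0.002,"dy":-0.002,"dz":0.003,"rx":0,"ry":0,"rz":0,"hand":-1},{"dx":-0.002,"dy":-0.002,"dz":0.003,"rx":0,"ry":0,"rz":0,"hand":-1},{"dx":-0.002,"dy":-0.002,"dz":0.003,"rx":0,"ry":0,"rz":0,"hand":-0.5},{"dx":-0.002,"dy":-0.002,"dz":0.003,"rx":0,"ry":0,"rz":0,"hand":-0.3},{"dx":-0.002,"dy":-0.002,"dz":0.003,"rx":0,"ry":0,"rz":0,"hand":-0.3}]' 80; python3 go.py; python3 -m crank '[{"dx":0,"dy":0,"dz":0,"rx":0,"ry":0,"rz":0,"hand":-0.3},{"dx":0,"dy":0,"dz":-0.01,"rx":0,"ry":0,"rz":0,"hand":-0.3},{"dx":0,"dy":0,"dz":-0.04,"rx":0,"ry":0,"rz":0,"hand":-0.3},{"dx":0,"dy":0,"dz":-0.09,"rx":0,"ry":0,"rz":0,"hand":-0.3},{"dx":0,"dy":0,"dz":-0.14,"rx":0,"ry":0,"rz":0,"hand":-0.3}]'; python3 go.py .598 -.087 .2 0.073
```

```text
clock: 11.2
tcp_pos: [0.444, 0.2623, 0.0156]
eef_rot: [0.66, 0.751, 0.0, -0.0]
contact_force: [-0.6, 0.3, 1.3]
width: 0.0297
grip_force: 0.0
t 11.2 tcp [0.444  0.2623 0.0156] yaw 1.6988 w 0.0297 F [-0.6  0.3  1.3] q [ 0.53  0.47 -0.28  0.82  0.    1.98]
clock: 11.7
tcp_pos: [0.4431, 0.2617, 0.1569]
eef_rot: [0.66, 0.751, -0.001, -0.0]
contact_force: [1.3, 1.2, -0.9]
width: 0.03
grip_force: 0.0
t 11.7 tcp [0.4431 0.2617 0.1569] yaw 1.6988 w 0.03 F [ 1.3  1.2 -0.9] q [ 0.53  0.31 -0.09  1.16  0.    1.98]
d [-0.3656  0.1091 -0.0432] r [-1.1000e-03  1.3000e-03  1.6258e+00] rows 10.8
```

```bash
python3 -m crank '[{"dx":-0.04,"dy":0,"dz":-0.03,"rx":0,"ry":0,"rz":-0.15,"hand":1},{"dx":-0.09,"dy":0,"dz":-0.05,"rx":0,"ry":0,"rz":-0.3,"hand":1},{"dx":-0.14,"dy":0,"dz":-0.05,"rx":0,"ry":0,"rz":-0.45,"hand":1},{"dx":-0.19,"dy":0,"dz":-0.05,"rx":0,"ry":0,"rz":-0.6,"hand":1},{"dx":-0.24,"dy":0,"dz":-0.05,"rx":0,"ry":0,"rz":-0.75,"hand":1}]'; python3 go.py .598 -.087 .15 3.215; python3 - <<'E'
from case import *
t=snap('top','t9.png');h=cv2.cvtColor(t,cv2.COLOR_RGB2HSV)
g=cv2.inRange(h,(45,120,40),(75,255,255))
for c in cv2.findContours(g,0,2)[0]:
    if cv2.contourArea(c)>25:
        r=cv2.minAreaRect(c);b=cv2.boxPoints(r);print(r[0],r[1],[w2c(onz('top',*p,.04)).round(4).tolist() for p in b])
w=cv2.inRange(h,(0,0,150),(180,70,255));z=np.zeros_like(w);z[208:245,108:172]=w[208:245,108:172]
for c in cv2.findContours(z,0,2)[0]:
    if cv2.contourArea(c)>8: print('bar',[w2c(onz('top',*p,.031)).round(3).tolist() for p in c[::4,0,:].astype(float)])
cv2.imwrite('pics/h9.png',cv2.resize(t[140:250,60:220,::-1],None,fx=5,fy=5,interpolation=cv2.INTER_CUBIC))
E
```

```text
clock: 12.2
tcp_pos: [0.4716, 0.0503, 0.2065]
eef_rot: [0.372, 0.928, 0.001, 0.001]
contact_force: [1.2, 1.0, 1.1]
width: 0.0854
grip_force: 0.0
t 12.2 tcp [0.4716 0.0503 0.2065] yaw 2.3801 w 0.0854 F [1.2 1.  1.1] q [ 0.11  0.2  -0.11  1.26  0.    0.87]
d [-0.1862 -0.0123  0.0567] r [ 0.0015  0.0019 -0.8349] rows 5.6
bar [[-0.001, -0.004], [-0.062, -0.005], [-0.067, -0.012], [-0.084, -0.003], [-0.104, 0.006], [-0.128, 0.016], [-0.006, -0.018], [-0.032, -0.023], [-0.047, -0.025], [-0.056, -0.013], [-0.023, -0.009]]
bar [[0.002, 0.017], [-0.042, 0.014], [-0.047, 0.033], [-0.044, 0.055], [-0.048, 0.08], [-0.05, 0.12], [-0.046, 0.145], [-0.07, 0.158], [-0.096, 0.154], [-0.052, 0.157], [-0.051, 0.113], [-0.05, 0.059], [-0.049, 0.019], [-0.078, 0.011], [-0.029, 0.006]]
```

The mask shows the hook lying in place: shank at case x ≈ −48 mm and end at y ≈ 158 mm (target 159). Now the bin.

```bash
python3 -m crank '[{"dx":-0.03,"dy":0,"dz":0,"rx":0,"ry":0,"rz":-0.15,"hand":1},{"dx":-0.07,"dy":-0.01,"dz":0.01,"rx":0,"ry":0,"rz":-0.3,"hand":1},{"dx":-0.11,"dy":-0.012,"dz":0.03,"rx":0,"ry":0,"rz":-0.45,"hand":1},{"dx":-0.15,"dy":-0.012,"dz":0.04,"rx":0,"ry":0,"rz":-0.6,"hand":1},{"dx":-0.18,"dy":-0.012,"dz":0.05,"rx":0,"ry":0,"rz":-0.74,"hand":1}]'; python3 -m crank '[{"dx":0,"dy":0,"dz":0,"rx":0,"ry":0,"rz":-0.05,"hand":1},{"dx":0,"dy":0,"dz":0,"rx":0,"ry":0,"rz":-0.09,"hand":1}]'; python3 go.py .6 -.087 .12 3.215 .6 -.087 .034 3.215
```

```text
clock: 12.75
tcp_pos: [0.5938, -0.0834, 0.1549]
eef_rot: [0.012, 1.0, 0.0, 0.0]
contact_force: [0.3, -1.0, 0.6]
width: 0.0853
grip_force: 0.0
clock: 12.95
tcp_pos: [0.5928, -0.0825, 0.1544]
eef_rot: [-0.031, 1.0, 0.0, -0.001]
contact_force: [0.2, 0.6, -0.6]
width: 0.0854
grip_force: 0.0
t 12.95 tcp [ 0.5928 -0.0825  0.1544] yaw -3.0794 w 0.0854 F [ 0.2  0.6 -0.6] q [-0.14  0.48  0.15  1.24  0.   -0.2 ]
d [-0.007  -0.005   0.0344] r [ 0.001  -0.0013 -0.0112] rows 0.7
d [0.    0.    0.086] r [0. 0. 0.] rows 1.7
```

```bash
python3 -m crank '[{"dx":-0.006,"dy":-0.005,"dz":0.03,"rx":0,"ry":0,"rz":-0.011,"hand":1},{"dx":-0.006,"dy":-0.005,"dz":0.06,"rx":0,"ry":0,"rz":-0.011,"hand":1},{"dx":-0.006,"dy":-0.005,"dz":0.09,"rx":0,"ry":0,"rz":-0.011,"hand":1},{"dx":-0.006,"dy":-0.005,"dz":0.115,"rx":0,"ry":0,"rz":-0.011,"hand":1},{"dx":-0.006,"dy":-0.005,"dz":0.12,"rx":0,"ry":0,"rz":-0.011,"hand":1}]'; python3 -m crank '[{"dx":0,"dy":0,"dz":0,"rx":0,"ry":0,"rz":0,"hand":1},{"dx":0,"dy":0,"dz":0,"rx":0,"ry":0,"rz":0,"hand":0},{"dx":0,"dy":0,"dz":0,"rx":0,"ry":0,"rz":0,"hand":-0.5},{"dx":0,"dy":0,"dz":0,"rx":0,"ry":0,"rz":0,"hand":-0.5},{"dx":0,"dy":0,"dz":0,"rx":0,"ry":0,"rz":0,"hand":-0.5}]' 35; python3 go.py
```

```text
clock: 13.45
tcp_pos: [0.5962, -0.0857, 0.032]
eef_rot: [-0.037, 0.999, 0.001, -0.003]
contact_force: [-0.1, -0.3, -0.7]
width: 0.0852
grip_force: 0.0
clock: 13.95
tcp_pos: [0.6006, -0.0866, 0.0372]
eef_rot: [-0.037, 0.999, -0.0, 0.002]
contact_force: [-0.2, -0.7, 6.8]
width: 0.0531
grip_force: 39.3
t 13.95 tcp [ 0.6006 -0.0866  0.0372] yaw -3.068 w 0.0531 F [-0.2 -0.7  6.8] q [-0.14  0.59  0.01  0.98  0.   -0.22]
```

```bash
python3 -c "
from look import *
for z in(.25,.3,.35,.4): print(z,onz('top',255,90,z).round(3),onz('top',287,95,z).round(3))
from case import *
print('cross',c2w(.03,-.2),c2w(.03,.018),c2w(.054,.018), 'yaw',yaw+np.pi)
"; python3 -m crank '[{"dx":0,"dy":0,"dz":-0.02,"rx":0,"ry":0,"rz":0,"hand":-0.5},{"dx":0,"dy":0,"dz":-0.06,"rx":0,"ry":0,"rz":0,"hand":-0.5},{"dx":0,"dy":0,"dz":-0.11,"rx":0,"ry":0,"rz":0,"hand":-0.5},{"dx":0,"dy":0,"dz":-0.16,"rx":0,"ry":0,"rz":0,"hand":-0.5},{"dx":0,"dy":0,"dz":-0.21,"rx":0,"ry":0,"rz":0,"hand":-0.5}]'; python3 go.py .51 .05 .26 3.268 .519 .283 .26 3.268
```

```text
0.25 [ 0.839 -0.088  0.25 ] [ 0.822 -0.187  0.25 ]
0.3 [ 0.819 -0.09   0.3  ] [ 0.802 -0.185  0.3  ]
0.35 [ 0.799 -0.092  0.35 ] [ 0.783 -0.182  0.35 ]
0.4 [ 0.779 -0.093  0.4  ] [ 0.764 -0.179  0.4  ]
cross [0.54567438 0.06719872] [0.51814431 0.28345342] [0.54195216 0.28648426] yaw 3.2682155053930484
clock: 14.45
tcp_pos: [0.5981, -0.0862, 0.2465]
eef_rot: [-0.037, 0.999, 0.0, -0.001]
contact_force: [2.2, -1.1, -2.5]
width: 0.0534
grip_force: 38.3
t 14.45 tcp [ 0.5981 -0.0862  0.2465] yaw -3.068 w 0.0534 F [ 2.2 -1.1 -2.5] q [-0.14  0.45  0.34  1.47  0.   -0.22]
d [ 0.0778  0.1423 -0.0132] r [ 0.0011 -0.0012 -0.0528] rows 3.3
d [-0.0383  0.23    0.    ] r [0. 0. 0.] rows 4.7
```

```bash
python3 - <<'E'
from look import *
D=[(.24,.004,.2198,-.4484,.2305),(.40,.09,.4155,-.3858,.1794),(.66,.03,.5075,-.3595,.0037),(.54,.17,.5088,-.3603,.1256),(.78,.29,.6857,-.1183,.0066),(.51,-.24,.5149,-.1314,.0066),(.07,-.23,.404,-.0812,.2174),(.47,-.28,.444,.2623,.0156),(.45,.34,.5981,-.0862,.2465),(.68,.41,.6774,-.1264,.119)]
D=np.array(D);A=[];b=[]
for q2,q3,x,y,z in D:
    A+=[[np.sin(q2),np.cos(q2-q3),1,0],[np.cos(q2),-np.sin(q2-q3),0,1]];b+=[np.hypot(x,y),z]
s,res,_,_=np.linalg.lstsq(np.array(A),np.array(b),rcond=None);print('L1 L2 c d',s.round(3),'rms',np.sqrt(res/len(b)))
# shoulder height: side view pixel of shoulder cap, base axis
for v in(230,240,250,260,270): 
    o,d=ray('side',660/1.5625,v);t=-o[1]/d[1];print(v,(o+t*d).round(3))
for z in(0,.1,.2,.25):print(z,proj('side',[0,0,z]).round(0))
E
```

```text
L1 L2 c d [ 0.495  0.39   0.004 -0.16 ] rms [0.00164496]
230 [0.004 0.    0.323]
240 [-0.001 -0.     0.293]
250 [-0.007 -0.     0.262]
260 [-0.012  0.     0.23 ]
270 [-0.018  0.     0.197]
0 [403. 318.]
0.1 [409. 294.]
0.2 [415. 267.]
0.25 [419. 253.]
```

Wrist axis sits about 0.4 m above the TCP, so its housing clears the lid's top edge. Now I'll carry the bin over.

```bash
python3 -m crank '[{"dx":0.02,"dy":0.035,"dz":-0.01,"rx":0,"ry":0,"rz":-0.02,"hand":-0.5},{"dx":0.04,"dy":0.07,"dz":-0.013,"rx":0,"ry":0,"rz":-0.04,"hand":-0.5},{"dx":0.06,"dy":0.105,"dz":-0.013,"rx":0,"ry":0,"rz":-0.052,"hand":-0.5},{"dx":0.078,"dy":0.142,"dz":-0.013,"rx":0,"ry":0,"rz":-0.052,"hand":-0.5},{"dx":0.078,"dy":0.142,"dz":-0.013,"rx":0,"ry":0,"rz":-0.052,"hand":-0.5}]'; python3 -m crank '[{"dx":-0.005,"dy":0.035,"dz":0,"rx":0,"ry":0,"rz":0,"hand":-0.5},{"dx":-0.012,"dy":0.08,"dz":0,"rx":0,"ry":0,"rz":0,"hand":-0.5},{"dx":-0.02,"dy":0.12,"dz":0,"rx":0,"ry":0,"rz":0,"hand":-0.5},{"dx":-0.028,"dy":0.16,"dz":0,"rx":0,"ry":0,"rz":0,"hand":-0.5},{"dx":-0.036,"dy":0.2,"dz":0,"rx":0,"ry":0,"rz":0,"hand":-0.5}]'; python3 go.py .5395 .286 .18 3.268
```

```text
clock: 14.95
tcp_pos: [0.5075, 0.0531, 0.2582]
eef_rot: [-0.066, 0.998, 0.001, -0.001]
contact_force: [1.2, -0.3, -1.8]
width: 0.0534
grip_force: 38.5
clock: 15.45
tcp_pos: [0.5212, 0.2535, 0.2578]
eef_rot: [-0.063, 0.998, 0.0, -0.0]
contact_force: [0.8, 0.0, -2.4]
width: 0.053
grip_force: 38.7
t 15.45 tcp [0.5212 0.2535 0.2578] yaw -3.0163 w 0.053 F [ 0.8  0.  -2.4] q [0.45 0.39 0.29 1.47 0.   0.33]
d [-0.0223  0.0299  0.0778] r [ 0.0001 -0.0006 -0.0011] rows 1.7
```

```bash
python3 -m crank '[{"dx":-0.01,"dy":0.02,"dz":0.02,"rx":0,"ry":0,"rz":0,"hand":-0.5},{"dx":-0.02,"dy":0.03,"dz":0.045,"rx":0,"ry":0,"rz":0,"hand":-0.5},{"dx":-0.022,"dy":0.03,"dz":0.07,"rx":0,"ry":0,"rz":0,"hand":-0.5},{"dx":-0.022,"dy":0.03,"dz":0.078,"rx":0,"ry":0,"rz":0,"hand":-0.5},{"dx":-0.022,"dy":0.03,"dz":0.078,"rx":0,"ry":0,"rz":0,"hand":-0.5}]'; python3 go.py .5395 .286 .10 3.268; python3 - <<'E'
from case import *
T=get_state()['tcp_pos'];a=yaw;e=np.array([np.cos(a),np.sin(a),0]);l=np.array([-np.sin(a),np.cos(a),0])
for n in('side','top'):
    t=snap(n,n+'10.png');h=cv2.cvtColor(t,cv2.COLOR_RGB2HSV)
    m=cv2.inRange(h,(20,120,50),(34,255,255));u,v=proj(n,T).astype(int);z=np.zeros_like(m);z[v-50:v+50,u-50:u+50]=m[v-50:v+50,u-50:u+50]
    cs=[c for c in cv2.findContours(z,0,2)[0] if cv2.contourArea(c)>20]
    for c in cs:print(n,'blob',cv2.contourArea(c),cv2.approxPolyDP(c,2,True)[:,0,:].tolist())
    for x,y,zz in((-.054,.027,0),(.054,.027,0),(-.054,-.027,0),(.054,.027,.06),(.054,-.027,.06)):print((x,y,zz),proj(n,T+x*e+y*l+[0,0,zz-.037]).round(1))
print(w2c(T))
s=cv2.imread('pics/side10.png')[170:330,100:290];t=cv2.imread('pics/top10.png')[130:250,60:202]
cv2.imwrite('pics/h10.png',np.hstack([cv2.resize(s,(400,337),interpolation=cv2.INTER_CUBIC),cv2.resize(t,(399,337),interpolation=cv2.INTER_CUBIC)]))
E
```

```text
clock: 15.95
tcp_pos: [0.5382, 0.2839, 0.1782]
eef_rot: [-0.063, 0.998, -0.001, -0.002]
contact_force: [-1.0, -1.3, -2.3]
width: 0.0534
grip_force: 38.6
t 15.95 tcp [0.5382 0.2839 0.1782] yaw -3.0163 w 0.0534 F [-1.  -1.3 -2.3] q [0.49 0.49 0.22 1.31 0.   0.36]
d [-0.0019  0.002   0.0782] r [-0.0012 -0.0046 -0.0011] rows 1.6
side blob 926.0 [[160, 271], [159, 278], [164, 290], [198, 299], [199, 289], [206, 279], [203, 268], [182, 264], [180, 287], [167, 278], [163, 270]]
(-0.054, 0.027, 0) [198.3 299.9]
(0.054, 0.027, 0) [161.9 289.9]
(-0.054, -0.027, 0) [207.  285.5]
(0.054, 0.027, 0.06) [158.8 273.7]
(0.054, -0.027, 0.06) [168.9 260.1]
top blob 293.5 [[151, 191], [143, 191], [139, 195], [136, 192], [130, 196], [131, 207], [153, 206]]
top blob 88.0 [[133, 174], [139, 180], [145, 181], [150, 178], [145, 172]]
(-0.054, 0.027, 0) [137.8 208.2]
(0.054, 0.027, 0) [134.7 176.2]
(-0.054, -0.027, 0) [153.9 206.1]
(0.054, 0.027, 0.06) [128.2 173.2]
(0.054, -0.027, 0.06) [145. 171.]
[0.0499647  0.01592977]
```

View pics/h10.png

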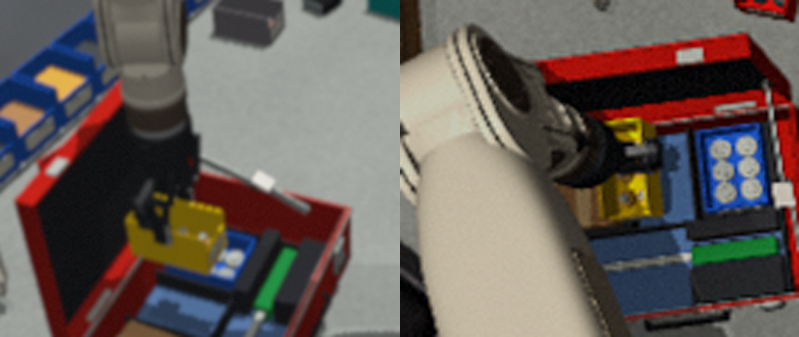

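The view shows the bin level above the middle bay. Its front-left bottom corner is at (198,299) against a predicted (198.3,299.9), and the hook lies in the recess. I'll lower it gently.

```bash
python3 -m crank '[{"dx":-0.002,"dy":0.002,"dz":0.02,"rx":0,"ry":-0.003,"rz":0,"hand":-0.5},{"dx":-0.002,"dy":0.002,"dz":0.045,"rx":0,"ry":-0.003,"rz":0,"hand":-0.5},{"dx":-0.002,"dy":0.002,"dz":0.07,"rx":0,"ry":-0.003,"rz":0,"hand":-0.5},{"dx":-0.002,"dy":0.002,"dz":0.085,"rx":0,"ry":-0.003,"rz":0,"hand":-0.5},{"dx":-0.002,"dy":0.002,"dz":0.085,"rx":0,"ry":-0.003,"rz":0,"hand":-0.5}]'; python3 go.py; python3 -c "
from case import *
print(w2c(get_state()['tcp_pos']))"
```

```text
clock: 16.55
tcp_pos: [0.5404, 0.2864, 0.0945]
eef_rot: [-0.062, 0.998, -0.0, 0.0]
contact_force: [-0.4, -0.6, -3.1]
width: 0.053
grip_force: 38.6
t 16.55 tcp [0.5404 0.2864 0.0945] yaw -3.0166 w 0.053 F [-0.4 -0.6 -3.1] q [ 0.49  0.54  0.09  1.12 -0.    0.36]
[0.05243066 0.01807265]
```

```bash
python3 -m crank '[{"dx":0,"dy":0,"dz":0.015,"rx":0,"ry":0,"rz":0,"hand":-0.5},{"dx":0,"dy":0,"dz":0.028,"rx":0,"ry":0,"rz":0,"hand":-0.5},{"dx":0,"dy":0,"dz":0.037,"rx":0,"ry":0,"rz":0,"hand":-0.5},{"dx":0,"dy":0,"dz":0.042,"rx":0,"ry":0,"rz":0,"hand":-0.5},{"dx":0,"dy":0,"dz":0.044,"rx":0,"ry":0,"rz":0,"hand":-0.5}]'; python3 -m crank '[{"dx":0,"dy":0,"dz":0.001,"rx":0,"ry":0,"rz":0,"hand":-0.5},{"dx":0,"dy":0,"dz":0.002,"rx":0,"ry":0,"rz":0,"hand":-0.5}]';python3 go.py; python3 -c "
from case import *
print(w2c(get_state()['tcp_pos']))"
```

```text
clock: 17.05
tcp_pos: [0.5411, 0.2872, 0.0509]
eef_rot: [-0.063, 0.998, 0.0, 0.001]
contact_force: [-0.3, 0.2, -2.9]
width: 0.0532
grip_force: 38.8
clock: 17.25
tcp_pos: [0.5416, 0.2875, 0.0497]
eef_rot: [-0.063, 0.998, 0.001, 0.002]
contact_force: [-0.0, -0.5, -2.7]
width: 0.0535
grip_force: 38.8
t 17.25 tcp [0.5416 0.2875 0.0497] yaw -3.0158 w 0.0535 F [-0.  -0.5 -2.7] q [ 0.49  0.59  0.04  1.02 -0.    0.36]
[0.05381995 0.0190514 ]
```

```bash
python3 -m crank '[{"dx":0.001,"dy":-0.001,"dz":0.002,"rx":0,"ry":0,"rz":0,"hand":-0.5},{"dx":0.001,"dy":-0.001,"dz":0.002,"rx":0,"ry":0,"rz":0,"hand":-0.5}]'; python3 go.py; python3 -m crank '[{"dx":0,"dy":0,"dz":0.001,"rx":0,"ry":0,"rz":0,"hand":-0.2},{"dx":0,"dy":0,"dz":0.001,"rx":0,"ry":0,"rz":0,"hand":0.35},{"dx":0,"dy":0,"dz":0.001,"rx":0,"ry":0,"rz":0,"hand":0.45},{"dx":0,"dy":0,"dz":0.001,"rx":0,"ry":0,"rz":0,"hand":0.45}]';python3 go.py;  python3 -m crank '[{"dx":0,"dy":0,"dz":-0.01,"rx":0,"ry":0,"rz":0,"hand":0.45},{"dx":0,"dy":0,"dz":-0.03,"rx":0,"ry":0,"rz":0,"hand":0.45},{"dx":0,"dy":0,"dz":-0.07,"rx":0,"ry":0,"rz":0,"hand":0.45},{"dx":0,"dy":0,"dz":-0.12,"rx":0,"ry":0,"rz":0,"hand":0.45},{"dx":0,"dy":0,"dz":-0.17,"rx":0,"ry":0,"rz":0,"hand":0.45}]';python3 go.py
```

```text
clock: 17.45
tcp_pos: [0.5417, 0.2874, 0.0493]
eef_rot: [-0.063, 0.998, 0.002, 0.003]
contact_force: [0.0, 1.3, 3.6]
width: 0.0529
grip_force: 39.5
t 17.45 tcp [0.5417 0.2874 0.0493] yaw -3.0157 w 0.0529 F [0.  1.3 3.6] q [0.49 0.58 0.03 1.01 0.   0.36]
clock: 17.85
tcp_pos: [0.5404, 0.2861, 0.0462]
eef_rot: [-0.063, 0.998, 0.0, 0.002]
contact_force: [0.3, 0.2, 0.5]
width: 0.0621
grip_force: 0.0
t 17.85 tcp [0.5404 0.2861 0.0462] yaw -3.016 w 0.0621 F [0.3 0.2 0.5] q [ 0.49  0.59  0.03  1.01 -0.    0.36]
clock: 18.35
tcp_pos: [0.5394, 0.2857, 0.218]
eef_rot: [-0.063, 0.998, 0.0, 0.001]
contact_force: [1.9, 0.7, -0.5]
width: 0.0621
grip_force: 0.0
t 18.35 tcp [0.5394 0.2857 0.218 ] yaw -3.016 w 0.0621 F [ 1.9  0.7 -0.5] q [ 0.49  0.47  0.3   1.4  -0.    0.36]
```

```bash
python3 -m crank '[{"dx":0.02,"dy":-0.02,"dz":-0.04,"rx":0,"ry":0,"rz":0,"hand":-1},{"dx":0.04,"dy":-0.06,"dz":-0.06,"rx":0,"ry":0,"rz":0,"hand":-1},{"dx":0.06,"dy":-0.1,"dz":-0.06,"rx":0,"ry":0,"rz":0,"hand":-1},{"dx":0.08,"dy":-0.15,"dz":-0.06,"rx":0,"ry":0,"rz":0,"hand":-1},{"dx":0.09,"dy":-0.2,"dz":-0.06,"rx":0,"ry":0,"rz":0,"hand":-1}]'; python3 -m crank '[{"dx":0.02,"dy":-0.045,"dz":0,"rx":0,"ry":0,"rz":0,"hand":-1},{"dx":0.04,"dy":-0.09,"dz":0,"rx":0,"ry":0,"rz":0,"hand":-1},{"dx":0.04,"dy":-0.12,"dz":0,"rx":0,"ry":0,"rz":0,"hand":-1}]'; python3 go.py .513 .1134 .17 3.268 ; python3 - <<'E'
from case import *
pad={}
for n,box in(('side',(205,235,245,275)),('top',(185,190,207,212))):
    t=snap(n,n+'11.png');h=cv2.cvtColor(t,cv2.COLOR_RGB2HSV)
    m=cv2.inRange(h,(0,0,165),(180,60,255));u0,v0,u1,v1=box;z=np.zeros_like(m);z[v0:v1,u0:u1]=m[v0:v1,u0:u1]
    z=cv2.morphologyEx(z,cv2.MORPH_OPEN,np.ones((3,3)))
    c=max(cv2.findContours(z,0,2)[0],key=cv2.contourArea);M=cv2.moments(c);pad[n]=(M['m10']/M['m00'],M['m01']/M['m00']);print(n,pad[n],cv2.boundingRect(c))
    m=cv2.inRange(h,(20,120,50),(34,255,255));u0,v0,u1,v1=(125,160,180,225) if n=='top' else (150,270,220,350);z=np.zeros_like(m);z[v0:v1,u0:u1]=m[v0:v1,u0:u1]
    c=max(cv2.findContours(z,0,2)[0],key=cv2.contourArea);r=cv2.minAreaRect(c);print('bin',r)
    if n=='top':print([w2c(onz(n,*p,.072)).round(3).tolist() for p in cv2.boxPoints(r)])
X,e=tri(pad['side'],pad['top']);print('pad',X.round(4),e,w2c(X))
E
```

```text
clock: 18.85
tcp_pos: [0.4746, 0.0798, 0.277]
eef_rot: [-0.064, 0.998, 0.0, 0.002]
contact_force: [1.2, -0.2, -0.3]
width: 0.0
grip_force: 0.0
clock: 19.15
tcp_pos: [0.449, -0.0456, 0.2768]
eef_rot: [-0.062, 0.998, 0.0, 0.002]
contact_force: [0.0, -0.6, -0.6]
width: -0.0002
grip_force: 0.0
t 19.15 tcp [ 0.449  -0.0456  0.2768] yaw -3.0182 w -0.0002 F [ 0.  -0.6 -0.6] q [-0.1   0.13 -0.02  1.42  0.   -0.22]
d [-0.0827  0.1499  0.107 ] r [-0.0001  0.0032 -0.003 ] rows 4.0
side (231.4516129032258, 244.26779313876085) (209, 235, 36, 19)
bin ((185.43759155273438, 312.320068359375), (44.68773651123047, 29.144174575805664), 17.744670867919922)
top (200.4090909090909, 200.45454545454547) (198, 190, 6, 22)
bin ((151.16336059570312, 193.6336669921875), (32.537715911865234, 20.099750518798828), 84.2894058227539)
[[0.108, 0.05], [0.106, -0.021], [-0.009, -0.021], [-0.007, 0.049]]
pad [0.503  0.0925 0.1578] 0.003010500546824574 [-0.00914892 -0.16950658]
```

```bash
python3 - <<'E'
from case import *
X,e=tri((224.6,255.7),(196.4,199.2));print(X.round(4),e,w2c(X))
s=cv2.imread('pics/side11.png')[225:285,190:260];t=cv2.imread('pics/top11.png')[170:230,165:235]
cv2.imwrite('pics/h11.png',np.hstack([cv2.resize(s,None,fx=5,fy=5,interpolation=cv2.INTER_CUBIC),cv2.resize(t,None,fx=5,fy=5,interpolation=cv2.INTER_CUBIC)]))
E
```

```text
[0.5131 0.1131 0.125 ] 0.002709375474017887 [ 0.00352846 -0.15036321]
```

View pics/h11.png

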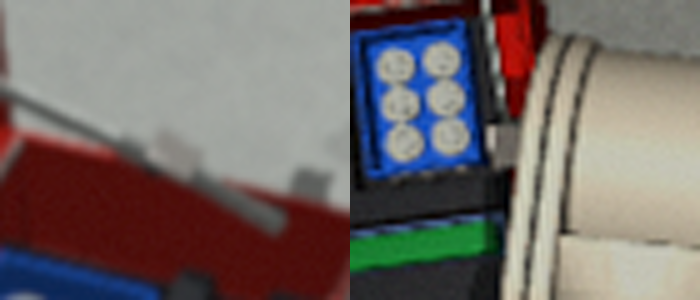

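The pad triangulates to (0.513, 0.113, ~0.127), seen at side crop (177,150) and top crop (500,140). I'll go above it and press.

```bash
python3 -m crank '[{"dx":-0.025,"dy":0.045,"dz":0.02,"rx":0,"ry":0,"rz":0,"hand":-1},{"dx":-0.05,"dy":0.09,"dz":0.05,"rx":0,"ry":0,"rz":0,"hand":-1},{"dx":-0.075,"dy":0.13,"dz":0.08,"rx":0,"ry":0,"rz":0,"hand":-1},{"dx":-0.082,"dy":0.15,"dz":0.107,"rx":0,"ry":0,"rz":0,"hand":-1},{"dx":-0.082,"dy":0.15,"dz":0.107,"rx":0,"ry":0,"rz":0,"hand":-1}]'; python3 -m crank '[{"dx":0,"dy":0,"dz":0,"rx":0,"ry":0,"rz":0,"hand":-1}]'; python3 go.py .513 .1134 .135 3.268
```

```text
clock: 19.75
tcp_pos: [0.5121, 0.1202, 0.1644]
eef_rot: [-0.066, 0.998, 0.001, -0.002]
contact_force: [-2.0, -0.1, 0.1]
width: 0.0003
grip_force: 0.0
clock: 19.85
tcp_pos: [0.5131, 0.1177, 0.1677]
eef_rot: [-0.064, 0.998, 0.0, -0.0]
contact_force: [-0.8, -0.5, 0.2]
width: 0.0001
grip_force: 0.0
t 19.85 tcp [0.5131 0.1177 0.1677] yaw -3.0127 w 0.0001 F [-0.8 -0.5  0.2] q [ 0.23  0.33 -0.04  1.2   0.    0.1 ]
d [ 0.0006 -0.0042  0.0327] r [ 0.0001 -0.0003  0.0025] rows 0.7
```

```bash
python3 -m crank '[{"dx":0,"dy":-0.003,"dz":0.015,"rx":0,"ry":0,"rz":0,"hand":-1},{"dx":0,"dy":-0.003,"dz":0.03,"rx":0,"ry":0,"rz":0,"hand":-1},{"dx":0,"dy":-0.003,"dz":0.038,"rx":0,"ry":0,"rz":0,"hand":-1},{"dx":0,"dy":-0.003,"dz":0.042,"rx":0,"ry":0,"rz":0,"hand":-1},{"dx":0,"dy":-0.003,"dz":0.046,"rx":0,"ry":0,"rz":0,"hand":-1}]'; python3 -m crank '[{"dx":0,"dy":0,"dz":0.004,"rx":0,"ry":0,"rz":0,"hand":-1},{"dx":0,"dy":0,"dz":0.008,"rx":0,"ry":0,"rz":0,"hand":-1},{"dx":0,"dy":0,"dz":0.012,"rx":0,"ry":0,"rz":0,"hand":-1}]'; python3 go.py
```

```text
clock: 20.35
tcp_pos: [0.5163, 0.113, 0.1248]
eef_rot: [-0.062, 0.998, 0.001, 0.004]
contact_force: [1.5, -1.0, 2.9]
width: -0.0003
grip_force: 1.0
clock: 20.65
tcp_pos: [0.518, 0.1136, 0.1131]
eef_rot: [-0.063, 0.998, 0.001, 0.005]
contact_force: [4.6, -0.9, 9.0]
width: -0.0002
grip_force: 4.1
t 20.65 tcp [0.518  0.1136 0.1131] yaw -3.0161 w -0.0002 F [ 4.6 -0.9  9. ] q [ 0.22  0.37 -0.13  1.06 -0.    0.09]
```

```bash
python3 -m crank '[{"dx":0.002,"dy":0,"dz":0.003,"rx":0,"ry":0,"rz":0,"hand":-1},{"dx":0.002,"dy":0,"dz":0.006,"rx":0,"ry":0,"rz":0,"hand":-1},{"dx":0.002,"dy":0,"dz":0.009,"rx":0,"ry":0,"rz":0,"hand":-1},{"dx":0.002,"dy":0,"dz":0.011,"rx":0,"ry":0,"rz":0,"hand":-1},{"dx":0.002,"dy":0,"dz":0.012,"rx":0,"ry":0,"rz":0,"hand":-1}]'; python3 go.py;python3 - <<'E'
from look import *
snap('side','side12.png')
a=cv2.imread('pics/side11.png').astype(int);b=cv2.imread('pics/side12.png').astype(int)
def edge(i):
    h=cv2.cvtColor(i.astype(np.uint8),cv2.COLOR_BGR2HSV);m=cv2.inRange(h,(0,150,90),(6,255,255))|cv2.inRange(h,(174,150,90),(180,255,255));m[:,220:]=0;m[350:]=0
    c=max(cv2.findContours(m,0,2)[0],key=cv2.contourArea);p=c[:,0,:];return p[p[:,1].argmin()],p[p[:,0].argmin()]
print(edge(a),edge(b))
E
```

```text
clock: 21.15
tcp_pos: [0.5193, 0.1139, 0.1032]
eef_rot: [-0.063, 0.998, 0.001, 0.009]
contact_force: [6.2, -0.0, 12.0]
width: -0.0004
grip_force: 6.2
t 21.15 tcp [0.5193 0.1139 0.1032] yaw -3.0162 w -0.0004 F [ 6.2 -0.  12. ] q [ 0.22  0.38 -0.15  1.02 -0.    0.09]
(array([176, 186], dtype=int32), array([108, 264], dtype=int32)) (array([177, 199], dtype=int32), array([118, 246], dtype=int32))
```

Pad pressed about 24 mm and the lid edge has moved a little forward. Now I'll lift off and go round the lid's right side to its back.

```bash
python3 -m crank '[{"dx":0.002,"dy":0,"dz":-0.02,"rx":0,"ry":0,"rz":0,"hand":-1},{"dx":0.002,"dy":0,"dz":-0.06,"rx":0,"ry":0,"rz":0,"hand":-1},{"dx":0.002,"dy":-0.01,"dz":-0.11,"rx":0,"ry":0,"rz":0,"hand":-1},{"dx":0.002,"dy":-0.04,"dz":-0.15,"rx":0,"ry":0,"rz":0,"hand":-1},{"dx":-0.01,"dy":-0.08,"dz":-0.18,"rx":0,"ry":0,"rz":0,"hand":-1}]'; python3 - <<'E' > /tmp/w
from case import *
for x,y in((.05,-.28),(.17,-.28),(.17,-.10)):
    print(*c2w(x,y).round(4),.30,3.268,end=' ')
E
cat /tmp/w; python3 go.py $(cat /tmp/w); python3 - <<'E'
from case import *
snap('side','side13.png');t=snap('top','top13.png')
h=cv2.cvtColor(t,cv2.COLOR_RGB2HSV);m=cv2.inRange(h,(0,150,60),(6,255,255))|cv2.inRange(h,(174,150,60),(180,255,255));m[:,:60]=0;m[:,225:]=0;m[:135]=0;m[260:]=0
c=max(cv2.findContours(m,0,2)[0],key=cv2.contourArea);p=c[:,0,:].astype(float)
for th in(0,.1,.15,.2):
    z=.097+.24*np.cos(th)+.025*np.sin(th);print(th,'pred edge x',.12-.24*np.sin(th)+.025*np.cos(th),[w2c(onz('top',*q,z)).round(3).tolist() for q in(p[p[:,0].argmin()],p[p[:,1].argmin()])])
E
```

```text
clock: 21.7
tcp_pos: [0.5308, 0.0369, 0.2808]
eef_rot: [-0.065, 0.998, 0.001, 0.003]
contact_force: [1.8, 0.7, 0.6]
width: 0.0003
grip_force: 0.0
0.5756 -0.0096 0.3 3.268 0.6947 0.0055 0.3 3.268 0.6719 0.1841 0.3 3.268 t 21.7 tcp [0.5308 0.0369 0.2808] yaw -3.0124 w 0.0003 F [1.8 0.7 0.6] q [ 0.07  0.29  0.19  1.47  0.   -0.06]
d [-0.0385 -0.0519 -0.0191] r [0.0011 0.0051 0.0028] rows 1.3
d [-0.1201 -0.      0.    ] r [0. 0. 0.] rows 2.4
d [1.0e-04 1.8e-01 0.0e+00] r [0. 0. 0.] rows 3.6
0 pred edge x 0.145 [[0.113, 0.171], [0.115, -0.073]]
0.1 pred edge x 0.1209150841367119 [[0.112, 0.17], [0.114, -0.074]]
0.15 pred edge x 0.10885412515473725 [[0.112, 0.17], [0.114, -0.074]]
0.2 pred edge x 0.09682102505521635 [[0.113, 0.171], [0.115, -0.073]]
```

The lid's back edge is now at case x 0.113, so the lid angle is about 0.13 and the stay is broken. I'll move behind the lid.

```bash
python3 -m crank '[{"dx":-0.02,"dy":-0.03,"dz":-0.012,"rx":0,"ry":0.004,"rz":0,"hand":-1},{"dx":-0.038,"dy":-0.052,"dz":-0.019,"rx":0,"ry":0.004,"rz":0,"hand":-1},{"dx":-0.08,"dy":-0.055,"dz":-0.019,"rx":0,"ry":0.004,"rz":0,"hand":-1},{"dx":-0.12,"dy":-0.055,"dz":-0.019,"rx":0,"ry":0.004,"rz":0,"hand":-1},{"dx":-0.158,"dy":-0.055,"dz":-0.019,"rx":0,"ry":0.004,"rz":0,"hand":-1}]'; python3 -m crank '[{"dx":0,"dy":0,"dz":0,"rx":0,"ry":0,"rz":0,"hand":-1}]'; python3 go.py .6719 .1841 .30 3.268
```

```text
clock: 22.3
tcp_pos: [0.6957, 0.0019, 0.2957]
eef_rot: [-0.063, 0.998, 0.001, -0.002]
contact_force: [2.0, -0.2, 1.5]
width: 0.0001
grip_force: 0.0
clock: 22.4
tcp_pos: [0.6985, 0.0028, 0.2881]
eef_rot: [-0.063, 0.998, 0.001, -0.005]
contact_force: [-0.8, 0.5, -1.2]
width: 0.0001
grip_force: 0.0
t 22.4 tcp [0.6985 0.0028 0.2881] yaw -3.015 w 0.0001 F [-0.8  0.5 -1.2] q [ 0.    0.7   0.88  1.75  0.   -0.12]
d [ 0.0036  0.1832 -0.0115] r [ 0.0023 -0.0098  0.0002] rows 3.7
```

```bash
python3 -m crank '[{"dx":0.002,"dy":0.04,"dz":-0.008,"rx":0,"ry":-0.006,"rz":0,"hand":-1},{"dx":0.002,"dy":0.085,"dz":-0.008,"rx":0,"ry":-0.006,"rz":0,"hand":-1},{"dx":0.002,"dy":0.13,"dz":-0.008,"rx":0,"ry":-0.006,"rz":0,"hand":-1},{"dx":0.002,"dy":0.17,"dz":-0.008,"rx":0,"ry":-0.006,"rz":0,"hand":-1},{"dx":0.002,"dy":0.18,"dz":-0.008,"rx":0,"ry":-0.006,"rz":0,"hand":-1}]'; python3 -m crank '[{"dx":0,"dy":0,"dz":0,"rx":0,"ry":0,"rz":0,"hand":-1}]'; python3 go.py; python3 - <<'E'
from case import *
T=get_state()['tcp_pos'];x,y=w2c(T);print('case',x,y,T[2])
s=.2
for th in np.arange(.1,1.65,.1):
    px=.12-s*np.sin(th)+.025*np.cos(th)+.011;pz=.097+s*np.cos(th)+.025*np.sin(th)
    print(round(th,2),'TCP case x z',round(px,4),round(pz,4),'tool dx dz from now',round(x-px,3),round(T[2]-pz,3))
E
```

```text
clock: 22.9
tcp_pos: [0.668, 0.1851, 0.3041]
eef_rot: [-0.066, 0.998, 0.001, 0.001]
contact_force: [0.3, -0.7, 0.4]
width: 0.0002
grip_force: 0.0
clock: 23.0
tcp_pos: [0.6689, 0.1823, 0.3043]
eef_rot: [-0.065, 0.998, 0.0, 0.001]
contact_force: [0.3, -0.6, 0.6]
width: 0.0001
grip_force: 0.0
t 23.0 tcp [0.6689 0.1823 0.3043] yaw -3.012 w 0.0001 F [ 0.3 -0.6  0.6] q [ 0.27  0.68  0.88  1.77 -0.    0.14]
case 0.1668129029712513 -0.10139151600633305 0.3043176393150071
0.1 TCP case x z 0.1359 0.2985 tool dx dz from now 0.031 0.006
0.2 TCP case x z 0.1158 0.298 tool dx dz from now 0.051 0.006
0.3 TCP case x z 0.0958 0.2955 tool dx dz from now 0.071 0.009
0.4 TCP case x z 0.0761 0.2909 tool dx dz from now 0.091 0.013
0.5 TCP case x z 0.0571 0.2845 tool dx dz from now 0.11 0.02
0.6 TCP case x z 0.0387 0.2762 tool dx dz from now 0.128 0.028
0.7 TCP case x z 0.0213 0.2661 tool dx dz from now 0.146 0.038
0.8 TCP case x z 0.0049 0.2543 tool dx dz from now 0.162 0.05
0.9 TCP case x z -0.0101 0.2409 tool dx dz from now 0.177 0.063
1.0 TCP case x z -0.0238 0.2261 tool dx dz from now 0.191 0.078
1.1 TCP case x z -0.0359 0.21 tool dx dz from now 0.203 0.094
1.2 TCP case x z -0.0463 0.1928 tool dx dz from now 0.213 0.112
1.3 TCP case x z -0.055 0.1746 tool dx dz from now 0.222 0.13
1.4 TCP case x z -0.0618 0.1556 tool dx dz from now 0.229 0.149
1.5 TCP case x z -0.0667 0.1361 tool dx dz from now 0.234 0.168
1.6 TCP case x z -0.0696 0.1161 tool dx dz from now 0.236 0.188
```

```bash
python3 -m crank '[{"dx":0.015,"dy":0,"dz":0.004,"rx":0,"ry":0,"rz":0,"hand":-1},{"dx":0.031,"dy":0,"dz":0.006,"rx":0,"ry":0,"rz":0,"hand":-1},{"dx":0.041,"dy":0,"dz":0.006,"rx":0,"ry":0,"rz":0,"hand":-1},{"dx":0.051,"dy":0,"dz":0.006,"rx":0,"ry":0,"rz":0,"hand":-1},{"dx":0.06,"dy":0,"dz":0.008,"rx":0,"ry":0,"rz":0,"hand":-1}]'; python3 -m crank '[{"dx":0.01,"dy":0,"dz":0.002,"rx":0,"ry":0,"rz":0,"hand":-1},{"dx":0.02,"dy":0,"dz":0.004,"rx":0,"ry":0,"rz":0,"hand":-1}]'; python3 - <<'E'
from case import *
s=get_state();T=s['tcp_pos'];print(w2c(T),T[2],s['contact_force'])
E
```

```text
clock: 23.5
tcp_pos: [0.6117, 0.1704, 0.2974]
eef_rot: [-0.061, 0.998, 0.0, 0.004]
contact_force: [3.5, 1.4, 3.9]
width: -0.0001
grip_force: 2.0
clock: 23.7
tcp_pos: [0.5921, 0.1678, 0.2941]
eef_rot: [-0.061, 0.998, 0.0, 0.005]
contact_force: [3.0, 0.4, 2.9]
width: -0.0
grip_force: 1.7
[ 0.08873082 -0.10604514] 0.2940688033284048 [3.00878994 0.39194426 2.85361984]
```

```bash
python3 -m crank '[{"dx":0.011,"dy":0,"dz":0.001,"rx":0,"ry":0,"rz":0,"hand":-1},{"dx":0.03,"dy":0,"dz":0.008,"rx":0,"ry":0,"rz":0,"hand":-1},{"dx":0.048,"dy":0,"dz":0.016,"rx":0,"ry":0,"rz":0,"hand":-1},{"dx":0.066,"dy":0,"dz":0.026,"rx":0,"ry":0,"rz":0,"hand":-1},{"dx":0.082,"dy":0,"dz":0.038,"rx":0,"ry":0,"rz":0,"hand":-1}]'; python3 -m crank '[{"dx":0.015,"dy":0,"dz":0.013,"rx":0,"ry":0,"rz":0,"hand":-1},{"dx":0.029,"dy":0,"dz":0.028,"rx":0,"ry":0,"rz":0,"hand":-1},{"dx":0.041,"dy":0,"dz":0.044,"rx":0,"ry":0,"rz":0,"hand":-1},{"dx":0.051,"dy":0,"dz":0.062,"rx":0,"ry":0,"rz":0,"hand":-1}]'; python3 - <<'E'
from case import *
s=get_state();T=s['tcp_pos'];x,y=w2c(T);print(x,y,T[2],s['contact_force'])
for th in(1.2,1.3,1.4,1.5,1.6):
    px=.12-.2*np.sin(th)+.025*np.cos(th)+.011;pz=.097+.2*np.cos(th)+.025*np.sin(th);print(th,round(x-px,3),round(T[2]-pz,3))
E
```

```text
clock: 24.2
tcp_pos: [0.5098, 0.1575, 0.255]
eef_rot: [-0.061, 0.998, 0.0, 0.004]
contact_force: [1.3, -0.5, 2.4]
width: 0.0001
grip_force: 1.1
clock: 24.6
tcp_pos: [0.459, 0.1513, 0.1922]
eef_rot: [-0.061, 0.998, 0.0, 0.003]
contact_force: [-0.5, -0.7, 1.5]
width: -0.0001
grip_force: 0.7
-0.04531419613180947 -0.1055900447857674 0.1921613944335808 [-0.46813743 -0.65318677  1.53922541]
1.2 0.001 -0.001
1.3 0.01 0.018
1.4 0.017 0.037
1.5 0.021 0.056
1.6 0.024 0.076
```

Tracking well at θ ≈ 1.2. I'll finish closing slowly.

```bash
python3 -m crank '[{"dx":0.006,"dy":0,"dz":0.01,"rx":0,"ry":0,"rz":0,"hand":-1},{"dx":0.01,"dy":0,"dz":0.018,"rx":0,"ry":0,"rz":0,"hand":-1},{"dx":0.014,"dy":0,"dz":0.028,"rx":0,"ry":0,"rz":0,"hand":-1},{"dx":0.017,"dy":0,"dz":0.037,"rx":0,"ry":0,"rz":0,"hand":-1},{"dx":0.019,"dy":0,"dz":0.046,"rx":0,"ry":0,"rz":0,"hand":-1}]'; python3 -m crank '[{"dx":0.002,"dy":0,"dz":0.01,"rx":0,"ry":0,"rz":0,"hand":-1},{"dx":0.004,"dy":0,"dz":0.018,"rx":0,"ry":0,"rz":0,"hand":-1},{"dx":0.005,"dy":0,"dz":0.025,"rx":0,"ry":0,"rz":0,"hand":-1},{"dx":0.005,"dy":0,"dz":0.028,"rx":0,"ry":0,"rz":0,"hand":-1}]'; python3 go.py
```

```text
clock: 25.1
tcp_pos: [0.4409, 0.1507, 0.1454]
eef_rot: [-0.063, 0.998, 0.0, 0.003]
contact_force: [-0.4, -0.5, 0.9]
width: 0.0001
grip_force: 0.5
clock: 25.5
tcp_pos: [0.4365, 0.1506, 0.1216]
eef_rot: [-0.063, 0.998, 0.001, 0.004]
contact_force: [-14.9, -6.5, 49.5]
width: 0.0002
grip_force: 24.9
t 25.5 tcp [0.4365 0.1506 0.1216] yaw -3.0157 w 0.0002 F [-14.9  -6.5  49.5] q [ 0.33  0.24 -0.29  1.03 -0.    0.21]
```

The lid is shut: the tip is at 0.1216 m and the force is rising. Backing off and checking.

```bash
python3 -m crank '[{"dx":0,"dy":0,"dz":-0.02,"rx":0,"ry":0,"rz":0,"hand":-1},{"dx":0,"dy":0,"dz":-0.06,"rx":0,"ry":0,"rz":0,"hand":-1},{"dx":0.02,"dy":-0.04,"dz":-0.1,"rx":0,"ry":0,"rz":0,"hand":-1},{"dx":0.04,"dy":-0.08,"dz":-0.13,"rx":0,"ry":0,"rz":0,"hand":-1},{"dx":0.06,"dy":-0.12,"dz":-0.13,"rx":0,"ry":0,"rz":0,"hand":-1}]'; python3 -m crank '[{"dx":0.02,"dy":-0.05,"dz":0,"rx":0,"ry":0,"rz":0,"hand":-1},{"dx":0.04,"dy":-0.1,"dz":0,"rx":0,"ry":0,"rz":0,"hand":-1},{"dx":0.05,"dy":-0.15,"dz":0,"rx":0,"ry":0,"rz":0,"hand":-1},{"dx":0.05,"dy":-0.18,"dz":0,"rx":0,"ry":0,"rz":0,"hand":-1}]'; python3 - <<'E'
from case import *
t=snap('top','top14.png');snap('side','side14.png')
h=cv2.cvtColor(t,cv2.COLOR_RGB2HSV);m=cv2.inRange(h,(0,140,90),(6,255,255))|cv2.inRange(h,(174,140,90),(180,255,255));m[:,:60]=0;m[:,225:]=0;m[:135]=0;m[270:]=0
c=max(cv2.findContours(m,0,2)[0],key=cv2.contourArea);r=cv2.minAreaRect(c);print(r)
print([w2c(onz('top',*p,.122)).round(3).tolist() for p in cv2.boxPoints(r)])
s=cv2.imread('pics/side14.png')[200:384,90:300];tt=cv2.imread('pics/top14.png')[130:260,50:220]
for n in('side','top'):
    for x,y in((-.12,.17),(-.12,-.17)):print(n,proj(n,[*c2w(x,y),.122]).round(0))
cv2.imwrite('pics/h14.png',np.hstack([cv2.resize(s,(400,350)),cv2.resize(tt,(400,350))]))
E
```

```text
clock: 26.0
tcp_pos: [0.3952, 0.0297, 0.2498]
eef_rot: [-0.064, 0.998, 0.001, 0.006]
contact_force: [1.6, -0.9, -0.5]
width: 0.0001
grip_force: 0.0
clock: 26.4
tcp_pos: [0.3652, -0.1572, 0.2464]
eef_rot: [-0.062, 0.998, 0.0, 0.003]
contact_force: [0.8, -0.6, 0.7]
width: -0.0002
grip_force: 0.0
((151.69139099121094, 206.16342163085938), (71.06212615966797, 102.74922180175781), 82.47618103027344)
[[0.121, 0.181], [0.12, -0.169], [-0.12, -0.173], [-0.12, 0.169]]
side [220. 357.]
side [267. 262.]
top [105. 248.]
top [206. 235.]
```

View pics/h14.png

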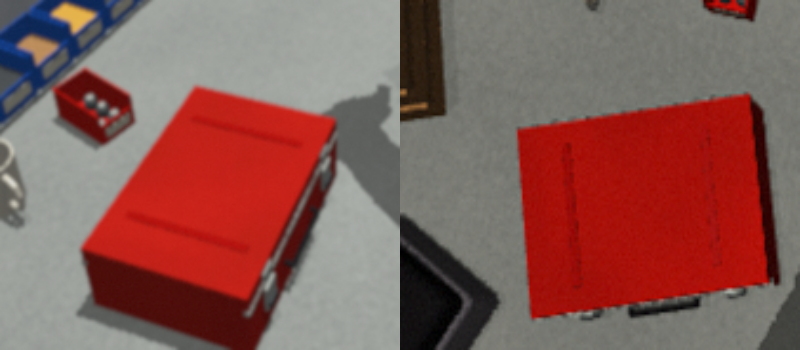

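Both views show the lid flat and shut. The front-left top corner is at side (219.7,356.7), against (220,357) predicted for a fully shut lid, and the arm is clear. Handing in.

```bash
python3 -c "
from station import job_done
print(job_done())"
```

```text
the job is handed in; nothing more can be done
None
```

I finished the job and handed it in at about 26 s of the 72 s allowed, but no verdict came back: in the last camera checks the bin was in the middle bay, the hook in its recess and the lid fully shut, though the fingers pressed the shut lid at about 50 N for a moment.

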